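Index the sample carousel and let the dish out through its gate

ROBOT

A 6-joint arm with a two-finger parallel gripper is mounted at the origin on a cart in front of the work surface, level with it; the furniture and walls round the work are solid. World frame = base frame: x ahead of the robot, y to its left, z up, the work surface at z = 0. Lengths are in mm, angles in rad, forces in N, time in s.
With the tool pointing down it reaches from about 400 to 925 mm from the base axis. Payload 12.5 kg.
Tool frame: the origin (TCP) lies on the centre line of the jaws, within the pads' length; the fingertips stand 17 mm ahead of it and the grasp point (between the pads) lies 2 mm behind it; y points along the fingers, x is the direction in which the jaws open and shut, and the axes are right-handed (so a half turn about y gives the same grasp; the last joint's range is limited). The gripper opens to 95 mm and grips with 3 to 60 N. Pads are 20 mm wide; open, the fingers measure 119 mm over their backs; the gripper's body (75 mm by 180 mm) begins 59 mm behind the grasp point.
Start: joints at [-1.328, 0.491, 1.559, -0, 1.092, -0.106], TCP at [213.63, -587.376, 195.961] pointing down, gripper open.
Joint ranges: [-3.1, 3.1], [-0.84, 2.19], [0.05, 2.79], [-1.13, 4.28], [0.06, 2.93], [-2.69, 2.69]. Speed limits (rad/s): [2.22, 2.22, 2.79, 3.14, 3.14, 3.14].

INTERFACE

Orientations are given as a unit quaternion [x, y, z, w].
In Python, from workcell import monitor, optics, manip gives the robot as it stands. The module is installed in compiled form; this text tells all that it offers.
- The arm moves only by the tool jog_arm, never from a script. Its argument "rows" is a list of rows, each an object of numbers: "wx", "wy", "wz": the turn, a rotation vector about the tool's x, y, z normalised to -1 to 1, where 1 is pi/2 rad; "x", "y", "z": the shift along the tool's x, y, z normalised to -1 to 1, where 1 is 150 mm; "fingers": the closure in counts, from 0 (fully open) to 255 (shut). A call has 1 to 12 rows; each row is the pose to reach, as a shift and turn from the pose commanded when the call began, along the tool's axes at that moment; what a row does not reach only later rows make up. A row lasts 1/8 s, in which the tool goes at most 62.5 mm and 10.7 degrees, less where a joint would pass 70% of its speed; a pose out of reach is approached as far as the arm can. A call with a number of a shift or a turn outside -1 to 1 is refused whole. A call with a gripper value outside its range is refused whole. The fingers move at their own pace and stop on an object; "force" is the grip in N (left out, the last holds). Time passes only in rows, so rows that repeat a pose let the fingers close. It gives the time, the measured TCP pose, the force and the opening at its end, in the units of the state.
- monitor.state(): the state, without advancing time (a new reading comes with each control period).
- optics.get_image(name): name is "side" or "top"; returns the picture (400x640x3 uint8, red, green, blue); there is no depth.
- optics.calibration(name): a dict with "vertical_fov" (degrees; the focal length in pixels is half the picture's height over the tangent of half this angle, whatever the lens; pixels are square), "cx", "cy" (the principal point, pixels), "R" (3x3) and "t" (3): a world point X has camera coordinates R X + t. Camera axes: x right, y down, z forward; pixel columns grow to the right and rows downward; lengths in mm; the calibration is good to about 2 mm. A picture is of the moment at which its call begins. calibration takes no time and is no camera call.
- manip.job_done(): hands the job in, once; it reports no verdict.
The state is a dict: "clock": time; "joint_pos": joint angles; "joint_velocities": joint speeds; "joint_efforts": joint torques, N m; "eef_pos": TCP position; "ee_rot": TCP orientation; "contact_force": force on the tool from outside, world axes, zero at the start; "moment": the same for the moment, N m; "finger_gap": finger opening in mm.
Only numpy, scipy, OpenCV 4.12 (cv2) and the standard library are available. Lean on these libraries where they do the work, as an engineer would, in place of code of your own. Each camera call takes 0.05 s, during which the arm holds its last target.

TASK

With its gate shut, turn the sample carousel by pushing its star wheel round, one spoke after another, until the round culture dish stands squarely behind the exit gate. Then slide the gate fully open, sweep the dish (never lifting it) out along the chute until it rests against the end stop, and slide the gate fully shut behind it. Leave the two metal discs in the carousel and do not disturb the pot, the tape roll and the tube nearby.

Things in the scene. Friction and masses are not known exactly. Their poses are not given: they have to be found in the camera images.
- carousel: Sample carousel, fixed. Round dark base 266 mm across; in it, turning with the star wheel, a turntable of 112 mm radius, top 12 mm above the worktop, that carries dish and discs. Origin on the wheel axis at worktop height, z up; its -x axis runs out through the gate and along the chute, roughly to the robot; the gate opens to its +y. White guard wall all round: inner radius 115, 4 thick, top at 28 mm.
- gate_opening (a point): Middle of the guard wall's only opening (about 70 mm wide), at floor level, carousel x = -113.5, y = 0 mm, where the gate stands. Outside the gate comes a chute with slippery sides, a funnel 80 mm wide inside at its mouth and 63 mm from x = -158 mm on, floor 12 mm high, side walls 24 mm high, up to an end stop whose inner face is at carousel x = -182 mm.
- bridge_middle (a point): Top middle of the fixed flat bearing bridge over the wheel, on its axis, 75 mm high. Bridge: 20 mm wide along y from -132 to +132 mm, underside 66 mm high; boss of 14 mm radius in the middle up to 82 mm (83 with its screw), the carousel's highest point. A finger pushing a spoke cannot pass the bridge: it works in the half before it or the half behind it.
- star_wheel (a joint): Star wheel angle, rad, anticlockwise from above; turns freely both ways with light friction (0.12 N m), stays where left. Five spokes 72 degrees apart make five pockets; the turntable floor turns with them. At 0 two spokes stand 36 degrees either side of the carousel's -x axis (one pocket centred on the gate); at q all have turned by q.
- hub_spokes (a point): Wheel axis at the height of the spokes, 53 mm above the worktop. Each spoke is an upright radial vane 5 mm thick, 15 to 53 mm high, from the hub (12 mm radius) to 108 mm radius, topped from 40 to 110 mm radius by a round bar 12 mm thick (47 to 59 mm high).
- gate (a joint): Gate travel, m: 0 fully shut, 0.075 fully open. An upright steel plate 74 mm wide, 4 mm thick, top 29 mm above the worktop, in the plane x = -113.5 mm of the carousel; it slides to the carousel's +y to open, friction 3 N, and stays where it is left.
- gate_post_top (a point): Top of the post by which the gate is pushed: an upright round steel pin 12 mm thick on the gate; this point is on its axis, 66 mm above the worktop. Carousel x, y: (-113.5, 24) mm shut, (-113.5, 99) mm open.
- dish_centre (a point): Centre of the pale clear culture dish: flat, round, lidded, 56 mm over the rim (about 52 where it meets walls and vanes), 15 mm high, about 30 g. It stands on the turntable, about 86 mm from its axis (centre 19.5 mm above the worktop), at first in one of the two pockets farthest from the gate.
- chute_end (a point): Where the dish's centre is when it rests against the end stop: on the chute's centre line, carousel x = -155, y = 0 mm, 19.5 mm above the worktop.
- disc_1_centre (a point): Centre of a solid aluminium disc, 38 mm across, 12 mm high, in a pocket of the carousel, 18 mm above the worktop; stays inside the guard wall.
- disc_2_centre (a point): Centre of the second such aluminium disc.
- pot_centre (a point): Centre of a white screw-top specimen pot, 39 mm across, 49 mm high, standing to the right of the carousel; leave alone.
- tape_centre (a point): Centre of a roll of tape lying flat, 66 mm across, 19 mm high, to the left of the carousel; leave alone.
- tube: A conical tube lying on the worktop, 20 x 112 x 20 mm, origin under its middle, far to the right beside the instrument; leave alone.
- dish: The same culture dish; its origin lies in the centre of its underside.
There are look-alikes about, which are no part of the job. What is shaped like the dish but turquoise is not meant.

How it is judged (in metres and radians):
On the way, in this order (a step that is already met when the one before it is completed fails the run):
1. the dish stands squarely behind the shut gate (x of dish_centre in the frame of carousel between -0.1 and -0.05 m and y of dish_centre in the frame of carousel between -0.016 and 0.016 m and value of joint gate below 0.006 m), for 0.2 s.
2. the gate is slid open with the dish still behind it (value of joint gate above 0.066 m and x of dish_centre in the frame of carousel above -0.11 m), for 0.1 s.
3. the dish has been swept to the end stop (x of dish_centre in the frame of carousel between -0.165 and -0.147 m and y of dish_centre in the frame of carousel between -0.012 and 0.012 m), for 0.2 s.
4. the gate is shut again (value of joint gate below 0.006 m), for 0.2 s.
At the end, for the whole second after the job is handed in: The dish lies flat and still in the chute against the end stop (its centre within 8 mm of its place there along the chute and 12 mm across), the gate is shut to within 6 mm, and both metal discs are still inside the carousel's guard wall (all of step 3 and horizontal distance between each of disc_1_centre, disc_2_centre and carousel below 0.102 m and value of joint gate below 0.006 m and height (world z) of dish_centre below 0.025 m and angle between dish_centre's own z axis and vertical below 0.1 rad and linear speed of dish below 0.01 m/s); the robot touches nothing.
It fails at once if the dish is lifted off the carousel floor (more than 12 mm) (height (world z) of dish_centre above 0.032 m).
It fails at once if the gate is opened while the dish is not yet in the pocket behind it (value of joint gate above 0.02 m and x of dish_centre in the frame of carousel above -0.04 m).
It fails at once if a metal disc leaves the carousel (horizontal distance between any of disc_1_centre, disc_2_centre and carousel above 0.109 m).
It fails at once if the pot, tape roll or tube is moved by more than 30 mm (distance of any of pot_centre, tape_centre, tube from where it was at the start of the episode above 0.03 m).
It also fails if it takes over 61 s, if anything falls off the work surface, if the arm or the gripper's body presses on something with over 40 N, if the wrist force passes 120 N, or if a joint passes its speed limit or range.

## Working session

There is one attempt and no reset: what is moved stays moved. The work goes in short steps, Python scripts to look and compute and a tool call to move; the robot and the scene stay as the last step left them, time stands still between calls to the robot, and variables do not carry over. Pictures are saved under pics/ and viewed, and the job is handed in when it is done.

Besides the shell and the picture viewer there is one more tool, called after "Call:" as name([rows], argument=value, ...), one row to a line, values as JSON. jog_arm: Moves the arm, as the interface text tells. Its arguments: {"type":"object","properties":{"rows":{"type":"array","items":{"type":"object","properties":{"wx":{"type":"number"},"wy":{"type":"number"},"wz":{"type":"number"},"x":{"type":"number"},"y":{"type":"number"},"z":{"type":"number"},"fingers":{"type":"number"}}}},"force":{"type":"number"}},"required":["rows"]}

```bash
mkdir -p pics
python3 - <<'E'
from workcell import monitor, optics, manip
import cv2
s=monitor.state()
for k in s: print(k,s[k])
for n in("side","top"):
    im=optics.get_image(n); cv2.imwrite(f"pics/{n}0.png",im[:,:,::-1]); print(n,optics.calibration(n))
E
```

```text
clock 0.0
joint_pos [-1.32764061e+00  4.91556858e-01  1.55944815e+00 -7.21627390e-06
  1.09171278e+00 -1.05554938e-01]
joint_velocities [ 1.60979235e-03 -1.62767545e-03 -1.65558987e-03 -9.26812455e-04
 -8.07129934e-05  3.19090050e-04]
joint_efforts [ 1.90132843e-03 -6.12634563e+01 -2.58178407e+01  6.92537846e-02
  4.83192690e-02 -1.21716175e-04]
eef_pos [ 213.53513811 -587.1054361   195.36389119]
ee_rot [-0.57889693  0.40598307 -0.40538018  0.57941608]
contact_force [-0.41786005 -0.28410974 -0.55284384]
moment [0.02480791 0.00901726 0.01220929]
finger_gap 95.27337823932164
side {'vertical_fov': 50.40466949028627, 'cx': 322.22980630353527, 'cy': 195.0272555391165, 'R': array([[ 0.61120498, -0.79141123, -0.00983508],
       [-0.67201595, -0.51235159, -0.53468721],
       [ 0.41811845,  0.33341281, -0.84499282]]), 't': array([-321.91853695,  435.2654069 , 1141.83399628])}
top {'vertical_fov': 49.333326401058265, 'cx': 316.2082088532901, 'cy': 196.53528644679307, 'R': array([[-0.02742833, -0.99961667, -0.00376912],
       [-0.99542696,  0.02765813, -0.09143412],
       [ 0.09150331,  0.001244  , -0.99580399]]), 't': array([  42.78488762,  553.42665735, 1301.09056705])}
```

View pics/top0.png

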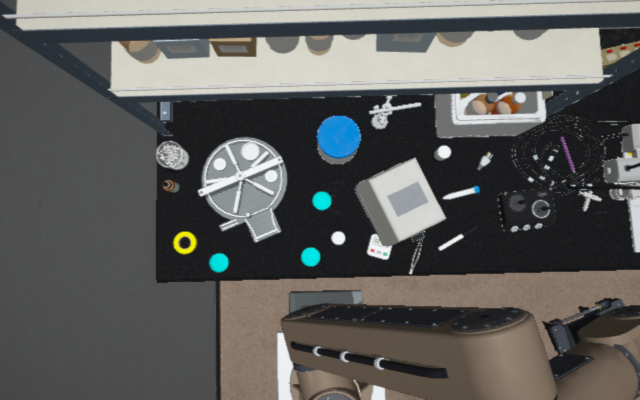

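View pics/side0.png

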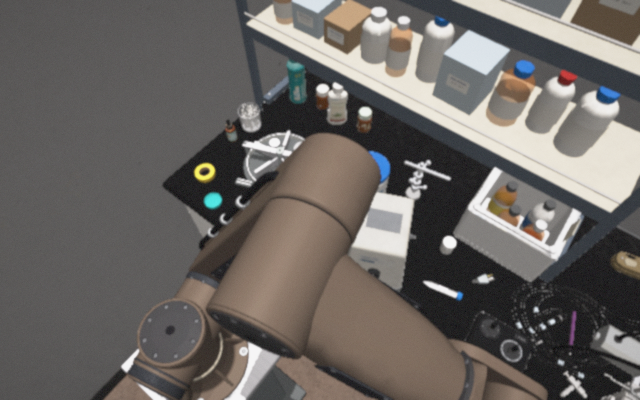

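Run:
```python
import cv2
a=cv2.imread("pics/top0.png")[125:285,150:350]
cv2.imwrite("pics/c0.png",cv2.resize(a,None,fx=4,fy=4,interpolation=cv2.INTER_CUBIC)[:600])
```

```text
(no output)
```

View pics/c0.png

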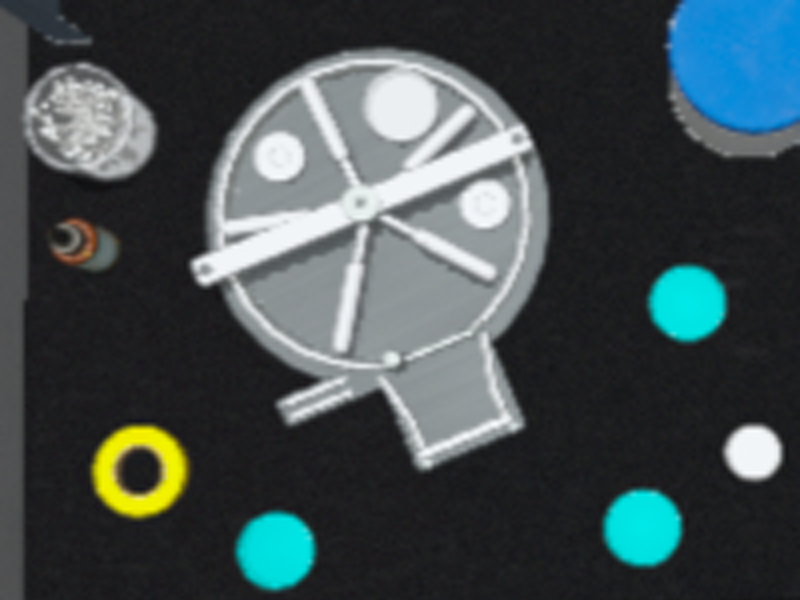

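```bash
cat > h.py <<'E'
import numpy as np, cv2
from scipy.spatial.transform import Rotation as Ro
from workcell import monitor, optics, manip
def ray(n,u,v,z):
    c=optics.calibration(n); f=200/np.tan(np.radians(c["vertical_fov"])/2)
    d=c["R"].T@np.array([(u-c["cx"])/f,(v-c["cy"])/f,1]); o=-c["R"].T@c["t"]
    return (o+d*(z-o[2])/d[2])[:2]
def proj(n,X):
    c=optics.calibration(n); f=200/np.tan(np.radians(c["vertical_fov"])/2)
    p=c["R"]@np.array(X,float)+c["t"]; return np.array([c["cx"]+f*p[0]/p[2],c["cy"]+f*p[1]/p[2]])
def snap(n,name,crop=None,k=4):
    im=optics.get_image(n)[:,:,::-1]; cv2.imwrite(f"pics/{name}_full.png",im)
    if crop:
        x0,y0,x1,y1=crop; cv2.imwrite(f"pics/{name}.png",cv2.resize(im[y0:y1,x0:x1],None,fx=k,fy=k,interpolation=cv2.INTER_CUBIC))
    return im
E
python3 - <<'E'
from h import *
print(Ro.from_quat(monitor.state()["ee_rot"]).as_matrix().round(3))
p=lambda X,Y:(150+(X-1.5)/4,125+(Y-1.5)/4)
q={"boss":(362,203,83),"scrL":(206,269,76),"scrR":(517,138,76),"brLa":(191,264,75),"brLb":(204,285,75),"brRa":(519,125,75),"brRb":(532,147,75),"post":(392,357,66),"dish":(400,105,27),"d1":(278,156,24),"d2":(485,203,24),"stopL":(424,465,24),"stopR":(518,424,24),"s1":(342,348,59),"s2":(491,273,59),"s3":(472,110,59),"s4":(307,83,59),"s5":(228,227,59),"wallL":(222,200,28),"wallR":(530,215,28),"wallT":(385,62,28)}
for k,(X,Y,z) in q.items(): print(k,ray("top",*p(X,Y),z).round(1))
E
```

```text
[[ 0.342 -0.     0.94 ]
 [-0.94   0.001  0.342]
 [-0.001 -1.     0.   ]]
boss [617.5 248.4]
scrL [572.9 364.7]
scrR [663.7 134.6]
brLa [577. 376.]
brLb [561.2 366.5]
brRa [673.6 133. ]
brRb [656.9 123.8]
post [505.  230.6]
dish [700.8 228.2]
d1 [664.3 323. ]
d2 [623.5 164.6]
stopL [425.1 214.2]
stopR [454.  142.6]
s1 [513.1 268.7]
s2 [565.9 157.4]
s3 [689.  169.4]
s4 [713.  292.9]
s5 [605.8 352.7]
wallL [630.8 365.1]
wallR [612.7 130. ]
wallT [734.5 239.2]
```

Call:
jog_arm([
  {"y":-0.3,"fingers":255},
  {"y":-0.6,"wy":-0.017,"fingers":255},
  {"y":-0.6,"wy":-0.017,"fingers":255},
], force=20)

```text
schema error: expected keys wx, wy, wz, x, y, z, fingers
```

```bash
cat >> h.py <<'E'
C=np.array([617.7,249.2]); TH=np.radians(21.5)
def w2c(p):
    d=np.array(p[:2])-C; c,s=np.cos(TH),np.sin(TH); return np.array([c*d[0]+s*d[1],-s*d[0]+c*d[1]])
def goto(x,y,z):  # norm'd tool shift from measured pose
    s=monitor.state(); p=s["eef_pos"]; c=w2c(p)
    R=Ro.from_quat(s["ee_rot"]).as_matrix()
    dw=np.array([np.cos(TH)*(x-c[0])-np.sin(TH)*(y-c[1]),np.sin(TH)*(x-c[0])+np.cos(TH)*(y-c[1]),z-p[2]])
    return (R.T@dw/150).round(3)
def where():
    s=monitor.state();R=Ro.from_quat(s["ee_rot"]).as_matrix()
    print("t",round(s["clock"],2),"car",w2c(s["eef_pos"]).round(1),"z",s["eef_pos"][2].round(1),"tool z yaw",np.degrees(np.arctan2(R[1,2],R[0,2])).round(2),"down",R[:,1].round(3),"F",s["contact_force"].round(1),"gap",round(s["finger_gap"],1))
E
python3 - <<'E'
from h import *
where(); print(goto(-36,-66,200))
E
```

```text
t 0.1 car [-682.5 -630. ] z 195.5 tool z yaw 19.99 down [-0.     0.001 -1.   ] F [-0.3  0.4 -0.4] gap 95.1
[-3.873 -0.026  4.209]
```

Call:
jog_arm([
  {"wx":0,"wy":0,"wz":0,"x":0,"y":-0.3,"z":0,"fingers":255},
  {"wx":0,"wy":-0.017,"wz":0,"x":0,"y":-0.6,"z":0,"fingers":255},
  {"wx":0,"wy":-0.017,"wz":0,"x":0,"y":-0.6,"z":0,"fingers":255},
], force=20)

```text
clock: 0.48
eef_pos: [213.9, -588.3, 289.1]
ee_rot: [0.586, -0.396, 0.399, -0.583]
contact_force: [0.6, -0.4, -0.7]
finger_gap: 70.3
```

Run:
```python
from h import *
where(); print(goto(-36,-66,200))
```

```text
t 0.47 car [-682.6 -631.2] z 289.1 tool z yaw 21.53 down [ 0.001 -0.005 -1.   ] F [ 0.6 -0.4 -0.7] gap 70.3
[-3.769  0.57   4.314]
```

Call:
jog_arm([
  {"wx":0,"wy":0,"wz":0,"x":-0.27,"y":0,"z":0.27,"fingers":255},
  {"wx":0,"wy":0,"wz":0,"x":-0.52,"y":0,"z":0.52,"fingers":255},
  {"wx":0,"wy":0,"wz":0,"x":-0.76,"y":0,"z":0.76,"fingers":255},
  {"wx":0,"wy":0,"wz":0,"x":-1,"y":0,"z":1,"fingers":255},
])

```text
clock: 0.98
eef_pos: [298.3, -390.9, 284.8]
ee_rot: [-0.584, 0.399, -0.398, 0.585]
contact_force: [1.4, -0.6, -0.1]
finger_gap: 30.0
```

Call:
jog_arm([
  {"wx":0,"wy":0,"wz":0,"x":-0.27,"y":0,"z":0.27,"fingers":255},
  {"wx":0,"wy":0,"wz":0,"x":-0.52,"y":0,"z":0.52,"fingers":255},
  {"wx":0,"wy":0,"wz":0,"x":-0.76,"y":0,"z":0.76,"fingers":255},
  {"wx":0,"wy":0,"wz":0,"x":-1,"y":0,"z":1,"fingers":255},
])

```text
clock: 1.48
eef_pos: [382.7, -196.4, 285.0]
ee_rot: [-0.584, 0.399, -0.398, 0.584]
contact_force: [0.9, -0.7, 0.4]
finger_gap: 0.6
```

Call:
jog_arm([
  {"wx":0,"wy":0,"wz":0,"x":-0.27,"y":0,"z":0.27,"fingers":255},
  {"wx":0,"wy":0,"wz":0,"x":-0.52,"y":0,"z":0.52,"fingers":255},
  {"wx":0,"wy":0,"wz":0,"x":-0.76,"y":0,"z":0.76,"fingers":255},
  {"wx":0,"wy":0,"wz":0,"x":-1,"y":0,"z":1,"fingers":255},
  {"wx":0,"wy":0,"wz":0,"x":-1,"y":0,"z":1,"fingers":255},
])

```text
clock: 2.1
eef_pos: [467.4, -1.2, 284.7]
ee_rot: [0.586, -0.397, 0.396, -0.585]
contact_force: [0.7, -0.2, -0.5]
finger_gap: 0.2
```

Run:
```python
from h import *
where(); print(goto(-36,-66,200), monitor.state()["joint_pos"].round(2))
```

```text
t 2.1 car [-231.6 -177.9] z 284.7 tool z yaw 21.74 down [-0.002  0.    -1.   ] F [ 0.7 -0.2 -0.5] gap 0.2
[-0.74   0.563  1.308] [-0.14  0.17  1.8   0.    1.17  1.05]
```

Call:
jog_arm([
  {"wx":0,"wy":0,"wz":0,"x":-0.18,"y":0.1,"z":0.33,"fingers":255},
  {"wx":0,"wy":0,"wz":0,"x":-0.36,"y":0.2,"z":0.66,"fingers":255},
  {"wx":0,"wy":0,"wz":0,"x":-0.55,"y":0.3,"z":0.98,"fingers":255},
  {"wx":0,"wy":0,"wz":0,"x":-0.55,"y":0.5,"z":1,"fingers":255},
  {"wx":0,"wy":0,"wz":0,"x":-0.55,"y":0.5,"z":1,"fingers":255},
])

```text
clock: 2.72
eef_pos: [575.3, 127.4, 208.2]
ee_rot: [0.586, -0.399, 0.396, -0.583]
contact_force: [0.1, -0.8, 0.5]
finger_gap: 0.8
```

Run:
```python
from h import *
where(); print(goto(-36,-66,100),goto(-36,-66,53))
snap("top","a1",(150,100,350,250)); snap("side","a2",(150,50,350,200))
```

```text
t 2.73 car [-84.1 -97.8] z 208.2 tool z yaw 21.51 down [-0.006 -0.001 -1.   ] F [ 0.1 -0.8  0.5] gap 0.8
[-0.211  0.72   0.325] [-0.211  1.033  0.327]
```

View pics/a1.png

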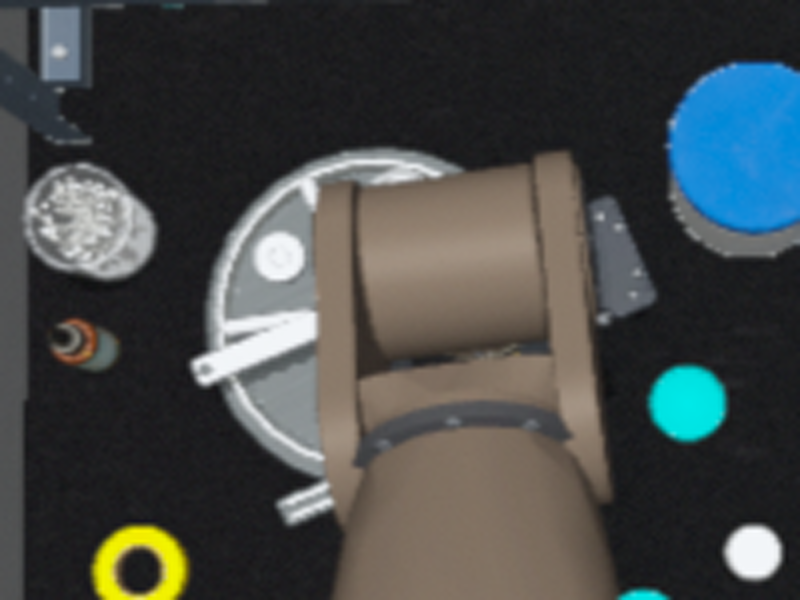

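View pics/a2.png

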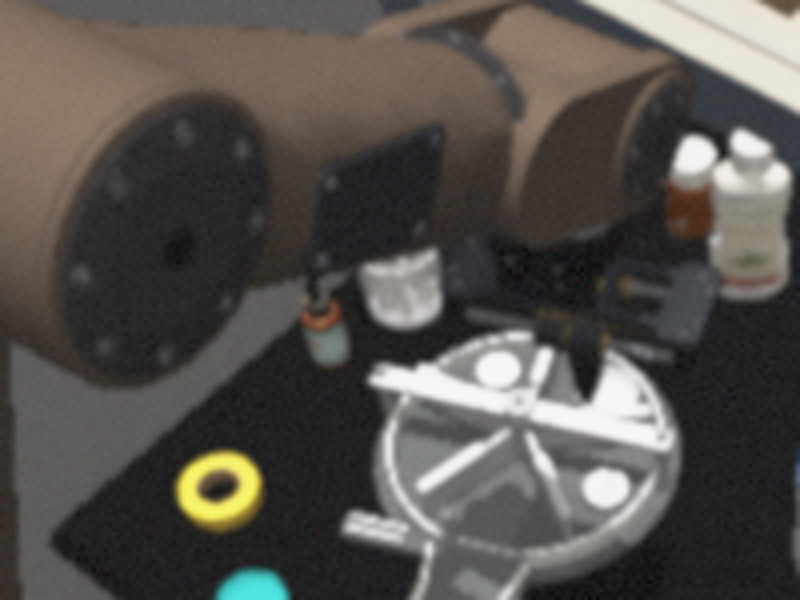

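Run:
```python
from h import *
where(); print(goto(-36,-66,100))
```

```text
t 2.83 car [-83.2 -98.5] z 211.2 tool z yaw 21.46 down [-0. -0. -1.] F [ 0.7 -0.   0.7] gap 0.5
[-0.217  0.741  0.315]
```

Call:
jog_arm([
  {"wx":0,"wy":0,"wz":0,"x":-0.22,"y":0,"z":0.31,"fingers":255},
  {"wx":0,"wy":0,"wz":0,"x":-0.22,"y":0.35,"z":0.31,"fingers":255},
  {"wx":0,"wy":0,"wz":0,"x":-0.22,"y":0.7,"z":0.31,"fingers":255},
  {"wx":0,"wy":0,"wz":0,"x":-0.22,"y":0.7,"z":0.31,"fingers":255},
  {"wx":0,"wy":0,"wz":0,"x":-0.22,"y":0.7,"z":0.31,"fingers":255},
])

```text
clock: 3.45
eef_pos: [608.9, 175.4, 108.7]
ee_rot: [-0.584, 0.397, -0.399, 0.585]
contact_force: [-0.1, 0.7, 0.3]
finger_gap: 0.5
```

Run:
```python
from h import *
where(); print(goto(-36,-66,53))
snap("side","a3",(150,50,350,200))
```

```text
t 3.45 car [-35.2 -65.4] z 108.7 tool z yaw 21.47 down [ 0.003  0.    -1.   ] F [-0.1  0.7  0.3] gap 0.5
[ 0.004  0.371 -0.007]
```

View pics/a3.png

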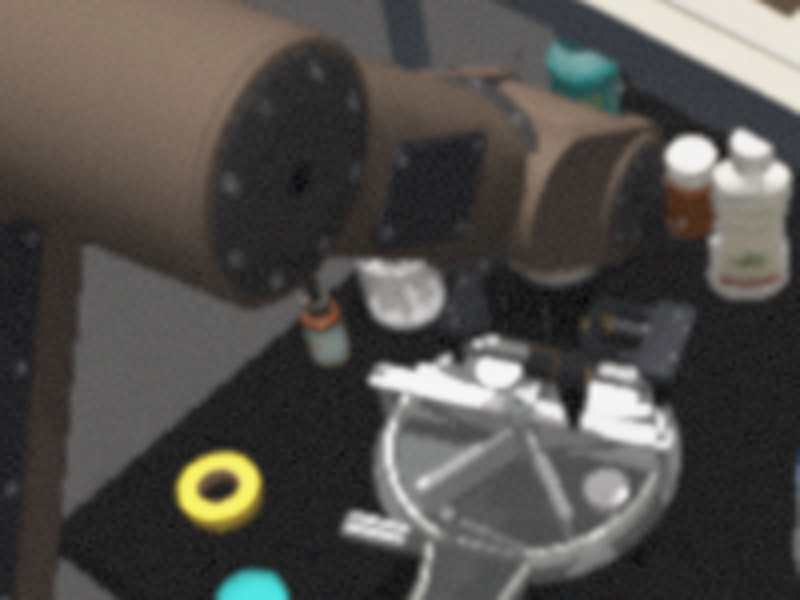

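Call:
jog_arm([
  {"wx":0,"wy":0,"wz":0,"x":0,"y":0.19,"z":-0.01,"fingers":255},
  {"wx":0,"wy":0,"wz":0,"x":0,"y":0.37,"z":-0.01,"fingers":255},
  {"wx":0,"wy":0,"wz":0,"x":0,"y":0.37,"z":-0.01,"fingers":255},
])

```text
clock: 3.88
eef_pos: [606.4, 175.1, 51.1]
ee_rot: [0.584, -0.398, 0.398, -0.584]
contact_force: [0.1, -0.6, 0.5]
finger_gap: 0.7
```

Run:
```python
from h import *
where()
for a in np.linspace(61,-17,13)[1:]:
    f=np.radians(a); print(round(a,1),goto(-75*np.cos(f),-75*np.sin(f),53).round(2))
```

```text
t 3.88 car [-37.6 -64.8] z 51.1 tool z yaw 21.5 down [ 0. -0. -1.] F [ 0.1 -0.6  0.5] gap 0.7
54.5 [-0.02 -0.01 -0.04]
48.0 [-0.06 -0.01 -0.08]
41.5 [-0.1  -0.01 -0.12]
35.0 [-0.14 -0.01 -0.16]
28.5 [-0.19 -0.01 -0.19]
22.0 [-0.24 -0.01 -0.21]
15.5 [-0.3  -0.01 -0.23]
9.0 [-0.35 -0.01 -0.24]
2.5 [-0.41 -0.01 -0.25]
-4.0 [-0.47 -0.01 -0.25]
-10.5 [-0.52 -0.01 -0.24]
-17.0 [-0.58 -0.01 -0.23]
```

Call:
jog_arm([
  {"wx":0,"wy":0,"wz":0,"x":-0.02,"y":0,"z":-0.04,"fingers":255},
  {"wx":0,"wy":0,"wz":0,"x":-0.06,"y":0,"z":-0.08,"fingers":255},
  {"wx":0,"wy":0,"wz":0,"x":-0.1,"y":0,"z":-0.12,"fingers":255},
  {"wx":0,"wy":0,"wz":0,"x":-0.14,"y":0,"z":-0.16,"fingers":255},
  {"wx":0,"wy":0,"wz":0,"x":-0.19,"y":0,"z":-0.19,"fingers":255},
  {"wx":0,"wy":0,"wz":0,"x":-0.24,"y":0,"z":-0.21,"fingers":255},
  {"wx":0,"wy":0,"wz":0,"x":-0.3,"y":0,"z":-0.23,"fingers":255},
  {"wx":0,"wy":0,"wz":0,"x":-0.35,"y":0,"z":-0.24,"fingers":255},
  {"wx":0,"wy":0,"wz":0,"x":-0.41,"y":0,"z":-0.25,"fingers":255},
  {"wx":0,"wy":0,"wz":0,"x":-0.47,"y":0,"z":-0.25,"fingers":255},
  {"wx":0,"wy":0,"wz":0,"x":-0.52,"y":0,"z":-0.24,"fingers":255},
  {"wx":0,"wy":0,"wz":0,"x":-0.58,"y":0,"z":-0.23,"fingers":255},
])

```text
clock: 5.38
eef_pos: [542.3, 244.1, 50.4]
ee_rot: [-0.585, 0.398, -0.398, 0.585]
contact_force: [0.0, 0.1, 0.4]
finger_gap: 0.2
```

Run:
```python
from h import *
where()
snap("side","a4",(150,50,350,200));snap("top","a5",(150,100,350,250))
```

```text
t 5.38 car [-72.   22.9] z 50.4 tool z yaw 21.51 down [ 0. -0. -1.] F [0.  0.1 0.4] gap 0.2
```

View pics/a4.png

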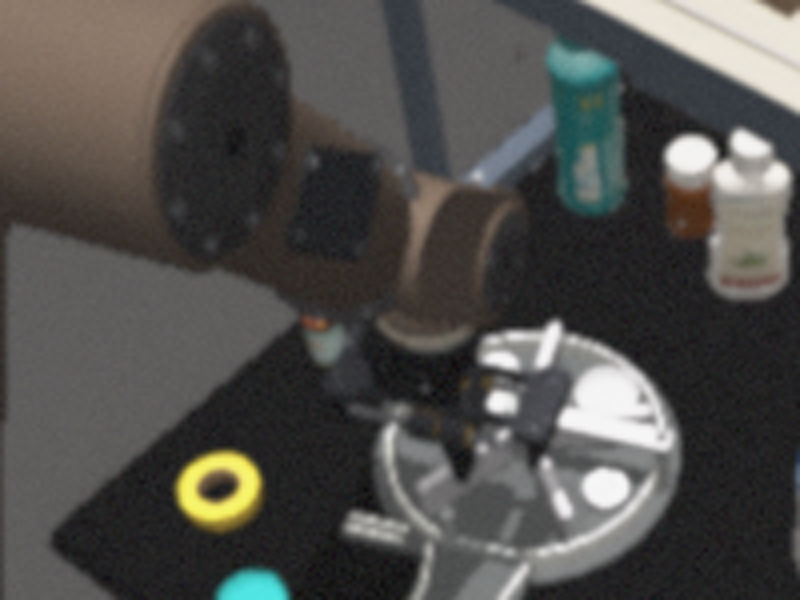

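View pics/a5.png

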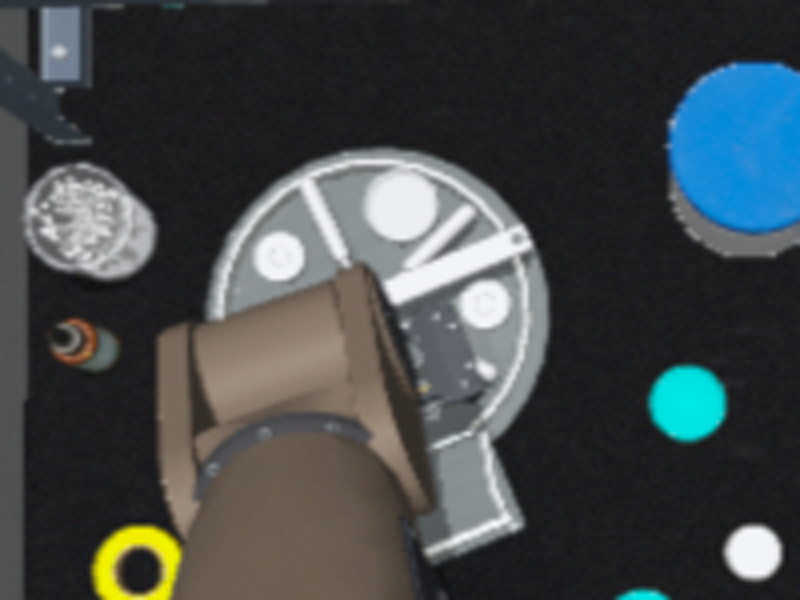

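Run:
```python
from h import *
p=monitor.state()["eef_pos"]; print(p)
for X in ([p[0],p[1],p[2]-17],[p[0],p[1],p[2]],[p[0],p[1],p[2]+60]): print((proj("side",X)-[150,50])*4)
for a in (147.1,-140.9):
  t=np.radians(a)+TH
  for r in (40,110): print(a,r,(proj("side",[C[0]+r*np.cos(t),C[1]+r*np.sin(t),59])-[150,50])*4)
print((proj("side",[*C,83])-[150,50])*4)
```

```text
[542.14374202 244.42278893  50.37314471]
[468.54143981 493.8606578 ]
[466.0902443  482.00187609]
[457.02408241 438.14016277]
147.1 40 [482.47477345 440.28747073]
147.1 110 [414.48543946 485.41163182]
-140.9 40 [536.66893289 450.21108287]
-140.9 110 [566.44700871 513.93472067]
[517.59632004 397.37845264]
```

Run:
```python
from h import *
where()
im=snap("side","b1",(230,120,330,200),8)
im=snap("top","b2",(190,125,300,205),7); where()
```

```text
t 5.47 car [-72.   23.2] z 50.4 tool z yaw 21.56 down [ 0. -0. -1.] F [ 0.4 -0.1  0.1] gap 0.3
t 5.58 car [-72.2  22.5] z 50.3 tool z yaw 21.54 down [-0. -0. -1.] F [ 0.1  0.6 -0.1] gap 0.3
```

View pics/b1.png

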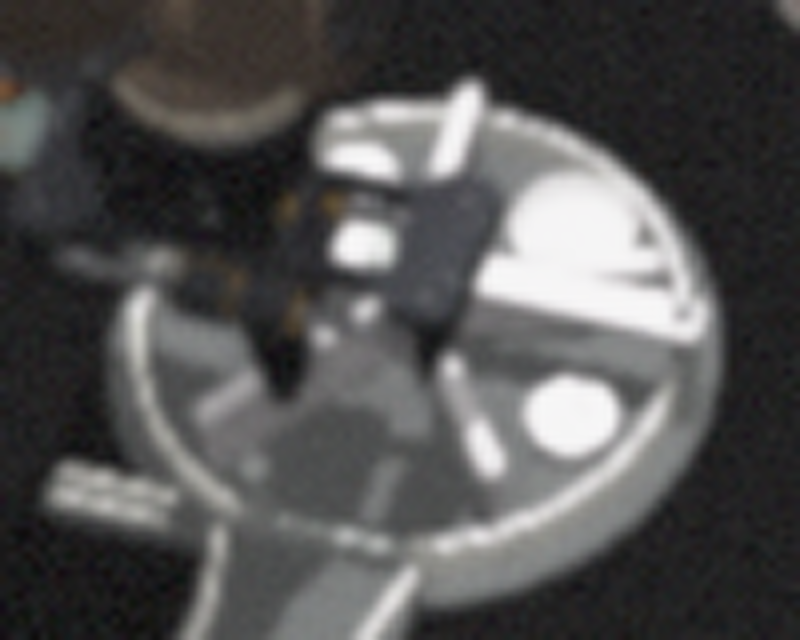

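View pics/b2.png

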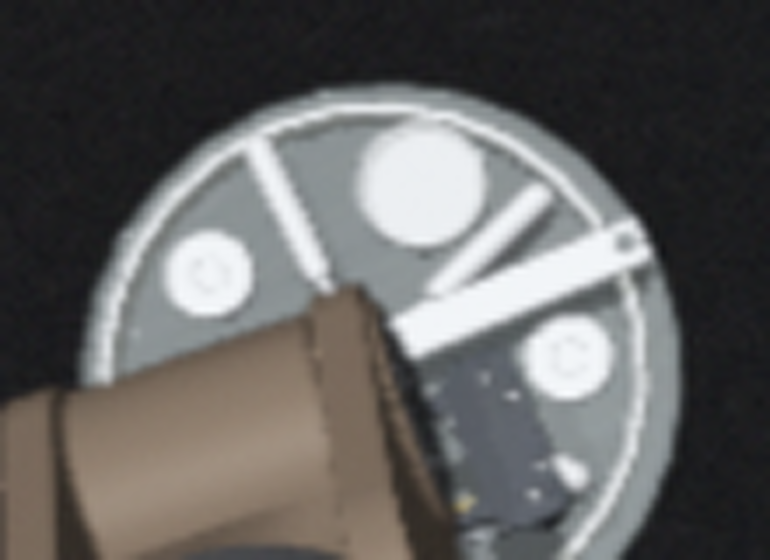

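Call:
jog_arm([
  {"wx":0,"wy":0,"wz":0,"x":0,"y":0.05,"z":0,"fingers":255},
  {"wx":0,"wy":0,"wz":0,"x":0,"y":0.1,"z":0,"fingers":255},
  {"wx":0,"wy":0,"wz":0,"x":0,"y":0.1,"z":0,"fingers":255},
])

```text
clock: 5.95
eef_pos: [541.9, 243.2, 34.5]
ee_rot: [0.585, -0.398, 0.398, -0.584]
contact_force: [0.3, -0.4, -0.0]
finger_gap: 0.2
```

Run:
```python
from h import *
where()
im=snap("side","b3",(230,120,330,200),8)
p=monitor.state()["eef_pos"]
for d in (-17,0,10):print(d,(proj("side",[p[0],p[1],p[2]+d])-[230,120])*8)
```

```text
t 5.95 car [-72.7  22.2] z 34.5 tool z yaw 21.5 down [-0.001 -0.001 -1.   ] F [ 0.3 -0.4 -0. ] gap 0.2
-17 [303.42176371 450.14701424]
0 [298.62741516 426.86879312]
10 [295.76163273 412.9544278 ]
```

View pics/b3.png

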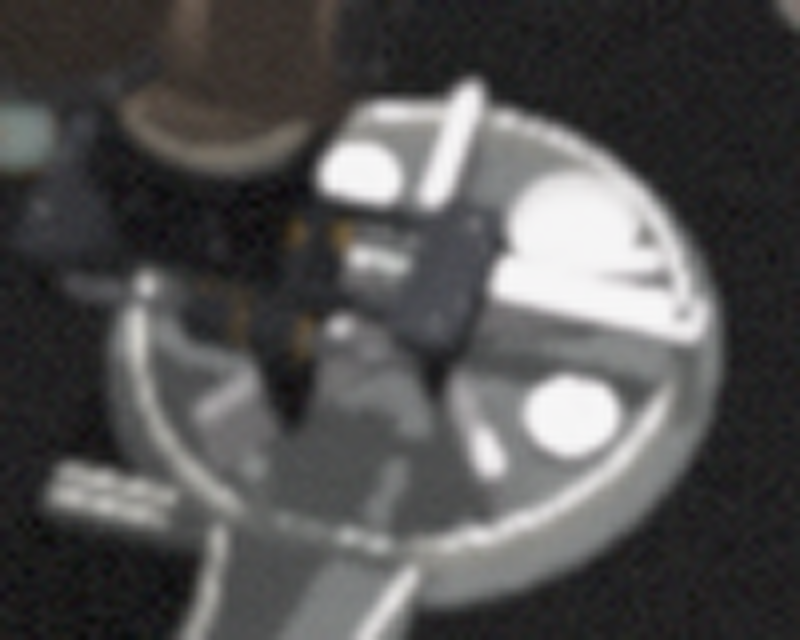

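Call:
jog_arm([
  {"wx":0,"wy":0,"wz":0,"x":0,"y":0.03,"z":0,"fingers":255},
  {"wx":0,"wy":0,"wz":0,"x":0,"y":0.03,"z":0,"fingers":255},
])

```text
clock: 6.25
eef_pos: [542.2, 243.5, 30.6]
ee_rot: [0.585, -0.398, 0.398, -0.584]
contact_force: [0.4, 0.4, -0.6]
finger_gap: 0.2
```

Call:
jog_arm([
  {"wx":0,"wy":0,"wz":0,"x":0,"y":0.03,"z":0,"fingers":255},
  {"wx":0,"wy":0,"wz":0,"x":0,"y":0.03,"z":0,"fingers":255},
])

```text
clock: 6.5
eef_pos: [542.1, 243.5, 26.1]
ee_rot: [0.585, -0.398, 0.398, -0.584]
contact_force: [-0.4, 0.2, 0.3]
finger_gap: 0.3
```

Run:
```python
from h import *
where()
im=snap("side","b4",(230,110,330,185),8)
im=snap("top","b5",(150,100,350,250),4)
p=monitor.state()["eef_pos"]
for d in (-17,0,10,20):print(d,(proj("side",[p[0],p[1],p[2]+d])-[230,110])*8)
```

```text
t 6.5 car [-72.4  22.4] z 26.1 tool z yaw 21.52 down [-0. -0. -1.] F [-0.4  0.2  0.3] gap 0.3
-17 [305.59649886 541.18856996]
0 [300.84868115 518.14112716]
10 [298.01094556 504.36584073]
20 [295.13921229 490.42551864]
```

View pics/b4.png

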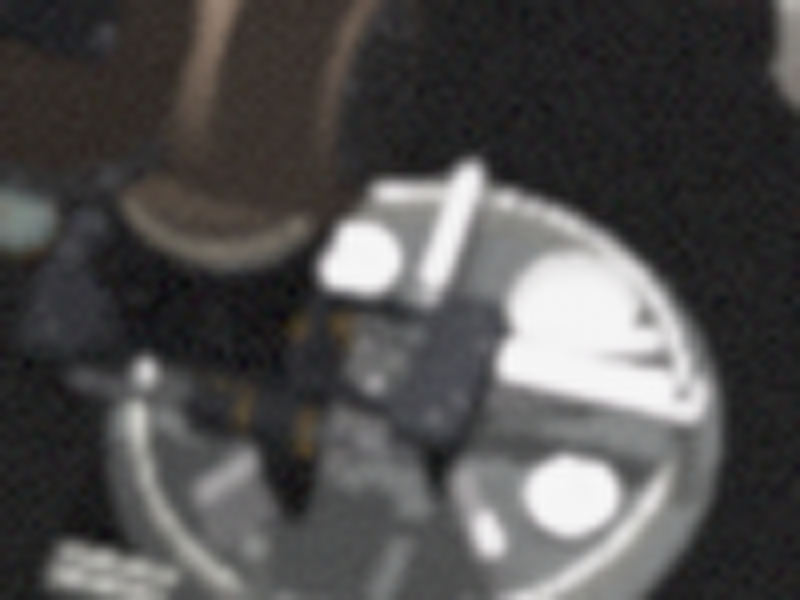

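View pics/b5.png

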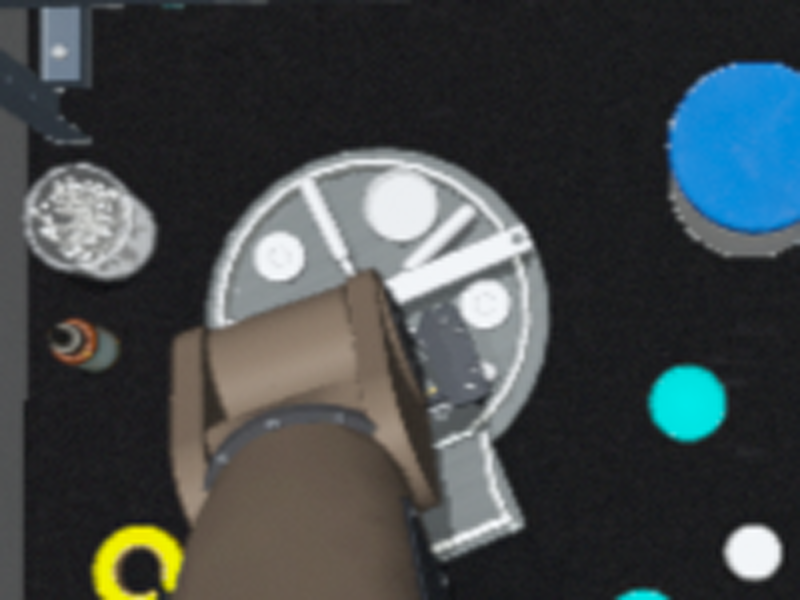

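Call:
jog_arm([
  {"wx":0,"wy":0,"wz":0,"x":0,"y":0.03,"z":0,"fingers":255},
  {"wx":0,"wy":0,"wz":0,"x":0,"y":0.03,"z":0,"fingers":255},
])

```text
clock: 6.85
eef_pos: [542.1, 243.5, 21.5]
ee_rot: [0.585, -0.398, 0.398, -0.584]
contact_force: [0.2, -0.1, -0.4]
finger_gap: 0.3
```

Run:
```python
from h import *
where()
p=monitor.state()["eef_pos"]; R=Ro.from_quat(monitor.state()["ee_rot"]).as_matrix()
for dx in (-90,90):
  for dz in (-37,37):
    print(dx,dz,(proj("top",p+R@np.array([dx,-61,dz]))-[150,100])*4,(proj("side",p+R@np.array([dx,-61,dz]))-[230,110])*8)
```

```text
t 6.85 car [-72.4  22.3] z 21.5 tool z yaw 21.51 down [-0. -0. -1.] F [ 0.2 -0.1 -0.4] gap 0.3
-90 -37 [272.95468945 499.22498897] [ 43.68281597 461.16542583]
-90 37 [235.09877614 405.62572745] [111.8590542  322.31983858]
90 -37 [502.14045954 402.12020925] [465.48454016 561.16696838]
90 37 [463.31172537 309.43372891] [523.51726237 416.75488973]
```

Call:
jog_arm([
  {"wx":0,"wy":0,"wz":0,"x":0,"y":0.03,"z":0,"fingers":255},
  {"wx":0,"wy":0,"wz":0,"x":0,"y":0.03,"z":0,"fingers":255},
])

```text
clock: 7.1
eef_pos: [542.1, 243.5, 17.0]
ee_rot: [0.585, -0.398, 0.398, -0.584]
contact_force: [0.1, -0.4, -0.3]
finger_gap: 0.5
```

Call:
jog_arm([
  {"wx":0,"wy":0,"wz":0,"x":0,"y":0.02,"z":0,"fingers":255},
  {"wx":0,"wy":0,"wz":0,"x":0,"y":0.02,"z":0,"fingers":255},
])

```text
clock: 7.35
eef_pos: [542.2, 243.5, 14.2]
ee_rot: [0.585, -0.398, 0.398, -0.584]
contact_force: [-0.0, 0.3, -0.1]
finger_gap: 0.4
```

Run:
```python
from h import *
where()
im=snap("side","b6",(230,110,330,185),8)
```

```text
t 7.35 car [-72.3  22.4] z 14.2 tool z yaw 21.51 down [-0. -0. -1.] F [-0.   0.3 -0.1] gap 0.4
```

View pics/b6.png

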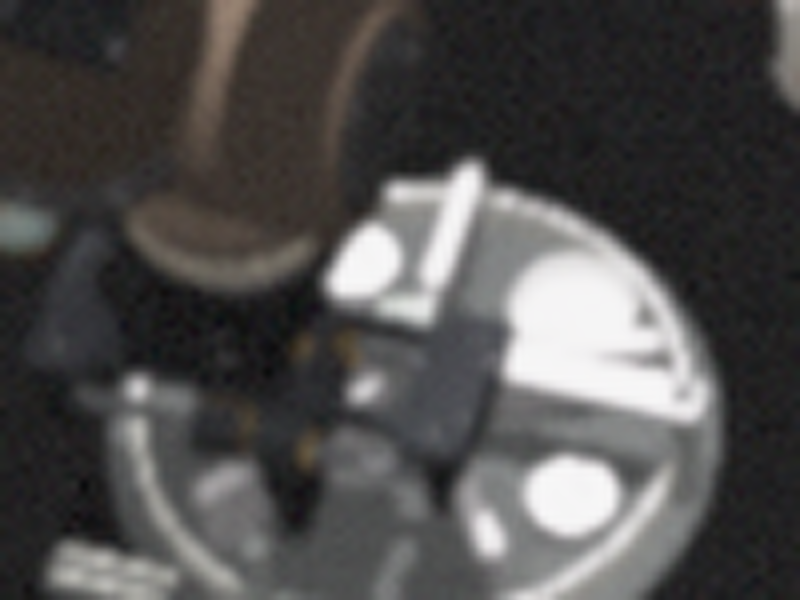

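Run:
```python
from h import *
for a in np.linspace(-17,-55,9)[1:]:
    f=np.radians(a); print(round(a,1),goto(-75*np.cos(f),-75*np.sin(f),22).round(2))
```

```text
-21.8 [-0.04 -0.05  0.02]
-26.5 [-0.07 -0.05  0.03]
-31.2 [-0.11 -0.05  0.05]
-36.0 [-0.14 -0.05  0.08]
-40.8 [-0.18 -0.05  0.1 ]
-45.5 [-0.21 -0.05  0.13]
-50.2 [-0.24 -0.05  0.16]
-55.0 [-0.26 -0.05  0.2 ]
```

Call:
jog_arm([
  {"wx":0,"wy":0,"wz":0,"x":0,"y":-0.05,"z":0,"fingers":255},
  {"wx":0,"wy":0,"wz":0,"x":-0.04,"y":-0.05,"z":0.02,"fingers":255},
  {"wx":0,"wy":0,"wz":0,"x":-0.07,"y":-0.05,"z":0.03,"fingers":255},
  {"wx":0,"wy":0,"wz":0,"x":-0.11,"y":-0.05,"z":0.05,"fingers":255},
  {"wx":0,"wy":0,"wz":0,"x":-0.14,"y":-0.05,"z":0.08,"fingers":255},
])

```text
clock: 8.02
eef_pos: [545.4, 268.0, 21.7]
ee_rot: [0.585, -0.398, 0.398, -0.584]
contact_force: [-1.7, -2.2, 0.5]
finger_gap: 0.8
```

Run:
```python
from h import *
where()
im=snap("side","b7",(230,110,330,185),8)
im=snap("top","b8",(150,100,350,250),4)
```

```text
t 8.03 car [-60.4  44. ] z 21.7 tool z yaw 21.53 down [-0.001 -0.    -1.   ] F [-1.7 -2.2  0.5] gap 0.8
```

View pics/b7.png

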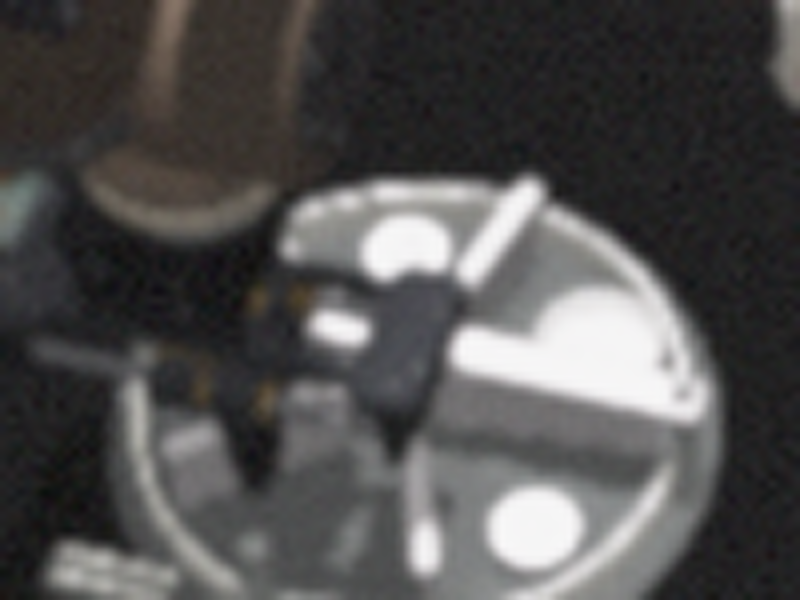

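View pics/b8.png

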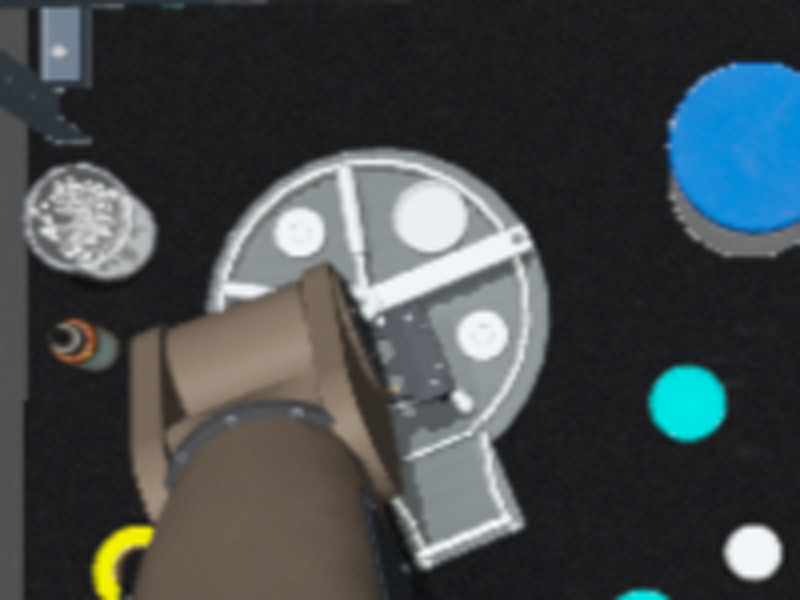

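```bash
cat >> h.py <<'E'
def ang(X,Y,z,ox,oy,k):  # phi from gate (deg, + toward -y), radius
    c=w2c(ray("top",ox+(X-(k-1)/2)/k,oy+(Y-(k-1)/2)/k,z)); return round(np.degrees(np.arctan2(-c[1],-c[0])),1),round(np.hypot(*c),1),c.round(1)
E
python3 - <<'E'
from h import *
for n,X,Y,z in (("dish",430,217,27),("d1",299,232,24),("d2",482,334,24),("s2",462,402,59),("s4",346,172,59)): print(n,ang(X,Y,z,150,100,4))
print(goto(-60,44,78)); print(goto(-53,-53,78)); print(goto(-53,-53,28))
E
```

```text
dish (np.float64(127.5), np.float64(85.3), array([ 51.9, -67.7]))
d1 (np.float64(-160.0), np.float64(86.7), array([81.4, 29.7]))
d2 (np.float64(56.1), np.float64(83.9), array([-46.8, -69.6]))
s2 (np.float64(22.3), np.float64(101.0), array([-93.4, -38.3]))
s4 (np.float64(166.4), np.float64(103.9), array([101. , -24.4]))
[ 0.    -0.375 -0.   ]
[ 0.647 -0.376  0.046]
[ 0.647 -0.042  0.046]
```

Call:
jog_arm([
  {"wx":0,"wy":0,"wz":0,"x":0.02,"y":-0.2,"z":0,"fingers":255},
  {"wx":0,"wy":0,"wz":0,"x":0.02,"y":-0.4,"z":0,"fingers":255},
  {"wx":0,"wy":0,"wz":0,"x":0.3,"y":-0.4,"z":0.02,"fingers":255},
  {"wx":0,"wy":0,"wz":0,"x":0.65,"y":-0.4,"z":0.05,"fingers":255},
  {"wx":0,"wy":0,"wz":0,"x":0.65,"y":-0.4,"z":0.05,"fingers":255},
  {"wx":0,"wy":0,"wz":0,"x":0.65,"y":-0.2,"z":0.05,"fingers":255},
  {"wx":0,"wy":0,"wz":0,"x":0.65,"y":-0.04,"z":0.05,"fingers":255},
  {"wx":0,"wy":0,"wz":0,"x":0.65,"y":-0.04,"z":0.05,"fingers":255},
])

```text
clock: 9.12
eef_pos: [587.3, 180.0, 26.4]
ee_rot: [0.585, -0.399, 0.397, -0.584]
contact_force: [0.2, 0.2, -0.3]
finger_gap: 0.4
```

Run:
```python
from h import *
where()
for a in np.linspace(45,-17,12)[1:]:
    f=np.radians(a); print(round(a,1),goto(-75*np.cos(f),-75*np.sin(f),28).round(2))
```

```text
t 9.12 car [-53.7 -53.2] z 26.4 tool z yaw 21.54 down [-0.003 -0.001 -1.   ] F [ 0.2  0.2 -0.3] gap 0.4
39.4 [-0.04 -0.01 -0.03]
33.7 [-0.08 -0.01 -0.06]
28.1 [-0.12 -0.01 -0.08]
22.5 [-0.16 -0.01 -0.1 ]
16.8 [-0.21 -0.01 -0.12]
11.2 [-0.26 -0.01 -0.13]
5.5 [-0.31 -0.01 -0.14]
-0.1 [-0.36 -0.01 -0.14]
-5.7 [-0.4  -0.01 -0.14]
-11.4 [-0.45 -0.01 -0.13]
-17.0 [-0.5  -0.01 -0.12]
```

Call:
jog_arm([
  {"wx":0,"wy":0,"wz":0,"x":-0.04,"y":0,"z":-0.03,"fingers":255},
  {"wx":0,"wy":0,"wz":0,"x":-0.08,"y":0,"z":-0.06,"fingers":255},
  {"wx":0,"wy":0,"wz":0,"x":-0.12,"y":0,"z":-0.08,"fingers":255},
  {"wx":0,"wy":0,"wz":0,"x":-0.16,"y":0,"z":-0.1,"fingers":255},
  {"wx":0,"wy":0,"wz":0,"x":-0.21,"y":0,"z":-0.12,"fingers":255},
  {"wx":0,"wy":0,"wz":0,"x":-0.26,"y":0,"z":-0.13,"fingers":255},
  {"wx":0,"wy":0,"wz":0,"x":-0.31,"y":0,"z":-0.14,"fingers":255},
  {"wx":0,"wy":0,"wz":0,"x":-0.36,"y":0,"z":-0.14,"fingers":255},
  {"wx":0,"wy":0,"wz":0,"x":-0.4,"y":0,"z":-0.14,"fingers":255},
  {"wx":0,"wy":0,"wz":0,"x":-0.45,"y":0,"z":-0.13,"fingers":255},
  {"wx":0,"wy":0,"wz":0,"x":-0.5,"y":0,"z":-0.12,"fingers":255},
])

```text
clock: 10.5
eef_pos: [544.1, 243.1, 27.8]
ee_rot: [0.585, -0.398, 0.398, -0.584]
contact_force: [2.4, -1.8, 1.0]
finger_gap: 0.5
```

Run:
```python
from h import *
where()
im=snap("side","d1",(230,110,330,185),8)
im=snap("top","d2",(150,100,350,250),4)
print(goto(-75*np.cos(1.02),-75*np.sin(1.02),28))
```

```text
t 10.5 car [-70.7  21.3] z 27.8 tool z yaw 21.51 down [-0. -0. -1.] F [ 2.4 -1.8  1. ] gap 0.5
[ 0.572 -0.003  0.211]
```

View pics/d1.png

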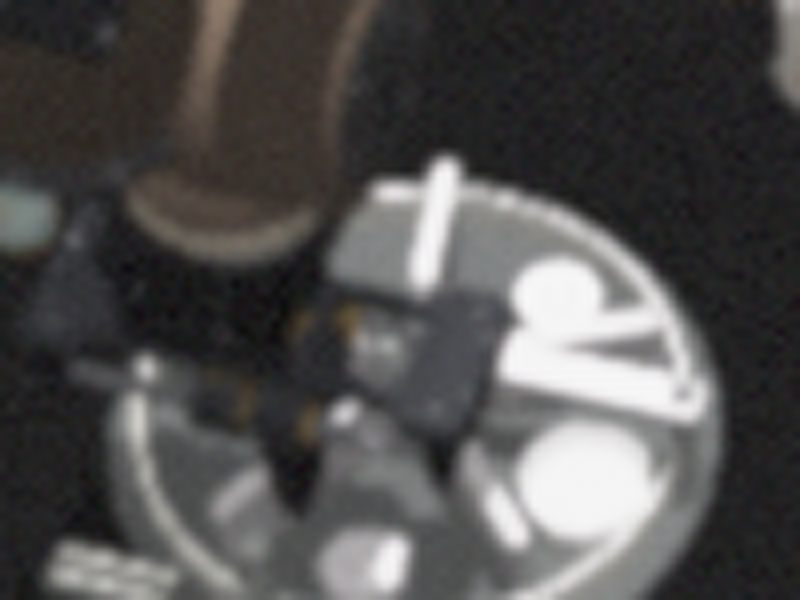

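View pics/d2.png

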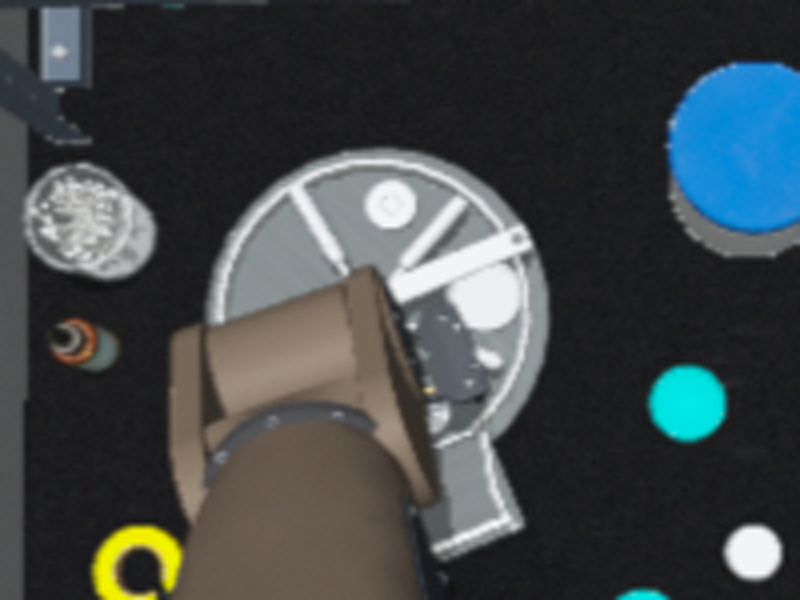

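Run:
```python
from h import *
for n,X,Y,z in (("dish",486,297,27),("d1",390,205,24),("sA",459,203,59),("sB",298,191,59),("sC",491,360,59)): print(n,ang(X,Y,z,150,100,4))
print(goto(-73*np.cos(1.13),-73*np.sin(1.13),75))
print(goto(-73*np.cos(1.13),-73*np.sin(1.13),28))
```

```text
dish (np.float64(75.1), np.float64(86.4), array([-22.2, -83.5]))
d1 (np.float64(149.8), np.float64(84.9), array([ 73.4, -42.7]))
sA (np.float64(116.1), np.float64(104.1), array([ 45.8, -93.5]))
sB (np.float64(-172.0), np.float64(102.7), array([101.7,  14.2]))
sC (np.float64(43.9), np.float64(101.2), array([-72.9, -70.2]))
[ 0.586 -0.316  0.265]
[ 0.586 -0.003  0.266]
```

Call:
jog_arm([
  {"wx":0,"wy":0,"wz":0,"x":0.02,"y":-0.16,"z":0,"fingers":255},
  {"wx":0,"wy":0,"wz":0,"x":0.02,"y":-0.32,"z":0,"fingers":255},
  {"wx":0,"wy":0,"wz":0,"x":0.3,"y":-0.32,"z":0.13,"fingers":255},
  {"wx":0,"wy":0,"wz":0,"x":0.59,"y":-0.32,"z":0.26,"fingers":255},
  {"wx":0,"wy":0,"wz":0,"x":0.59,"y":-0.32,"z":0.26,"fingers":255},
  {"wx":0,"wy":0,"wz":0,"x":0.59,"y":-0.16,"z":0.26,"fingers":255},
  {"wx":0,"wy":0,"wz":0,"x":0.59,"y":0,"z":0.26,"fingers":255},
  {"wx":0,"wy":0,"wz":0,"x":0.59,"y":0,"z":0.26,"fingers":255},
])

```text
clock: 11.6
eef_pos: [611.2, 175.0, 26.2]
ee_rot: [0.586, -0.399, 0.397, -0.584]
contact_force: [-0.1, -0.6, 0.3]
finger_gap: 0.3
```

Run:
```python
from h import *
where()
for a in np.linspace(65,-12,13)[1:]:
    f=np.radians(a); print(round(a,1),goto(-75*np.cos(f),-75*np.sin(f),28).round(2))
```

```text
t 11.6 car [-33.3 -66.6] z 26.2 tool z yaw 21.54 down [-0.004 -0.001 -1.   ] F [-0.1 -0.6  0.3] gap 0.3
58.6 [-0.02 -0.01 -0.04]
52.2 [-0.05 -0.01 -0.08]
45.8 [-0.09 -0.01 -0.13]
39.3 [-0.13 -0.01 -0.16]
32.9 [-0.17 -0.01 -0.2 ]
26.5 [-0.22 -0.01 -0.23]
20.1 [-0.27 -0.01 -0.25]
13.7 [-0.33 -0.01 -0.26]
7.2 [-0.38 -0.01 -0.27]
0.8 [-0.44 -0.01 -0.28]
-5.6 [-0.49 -0.01 -0.28]
-12.0 [-0.55 -0.01 -0.27]
```

Call:
jog_arm([
  {"wx":0,"wy":0,"wz":0,"x":-0.02,"y":0,"z":-0.04,"fingers":255},
  {"wx":0,"wy":0,"wz":0,"x":-0.05,"y":0,"z":-0.08,"fingers":255},
  {"wx":0,"wy":0,"wz":0,"x":-0.09,"y":0,"z":-0.13,"fingers":255},
  {"wx":0,"wy":0,"wz":0,"x":-0.13,"y":0,"z":-0.16,"fingers":255},
  {"wx":0,"wy":0,"wz":0,"x":-0.17,"y":0,"z":-0.2,"fingers":255},
  {"wx":0,"wy":0,"wz":0,"x":-0.22,"y":0,"z":-0.23,"fingers":255},
  {"wx":0,"wy":0,"wz":0,"x":-0.27,"y":0,"z":-0.25,"fingers":255},
  {"wx":0,"wy":0,"wz":0,"x":-0.33,"y":0,"z":-0.26,"fingers":255},
  {"wx":0,"wy":0,"wz":0,"x":-0.38,"y":0,"z":-0.27,"fingers":255},
  {"wx":0,"wy":0,"wz":0,"x":-0.44,"y":0,"z":-0.28,"fingers":255},
  {"wx":0,"wy":0,"wz":0,"x":-0.49,"y":0,"z":-0.28,"fingers":255},
  {"wx":0,"wy":0,"wz":0,"x":-0.55,"y":0,"z":-0.27,"fingers":255},
])

```text
clock: 13.1
eef_pos: [544.9, 237.0, 27.9]
ee_rot: [0.585, -0.398, 0.398, -0.584]
contact_force: [2.2, -1.8, 1.6]
finger_gap: 0.4
```

Run:
```python
from h import *
im=snap("side","e1",(230,110,330,185),8)
im=snap("top","e2",(150,100,350,250),4); where()
```

```text
t 13.2 car [-72.4  15.9] z 27.7 tool z yaw 21.56 down [-0.001 -0.    -1.   ] F [-0.6  0.1  0.5] gap 0.2
```

View pics/e1.png

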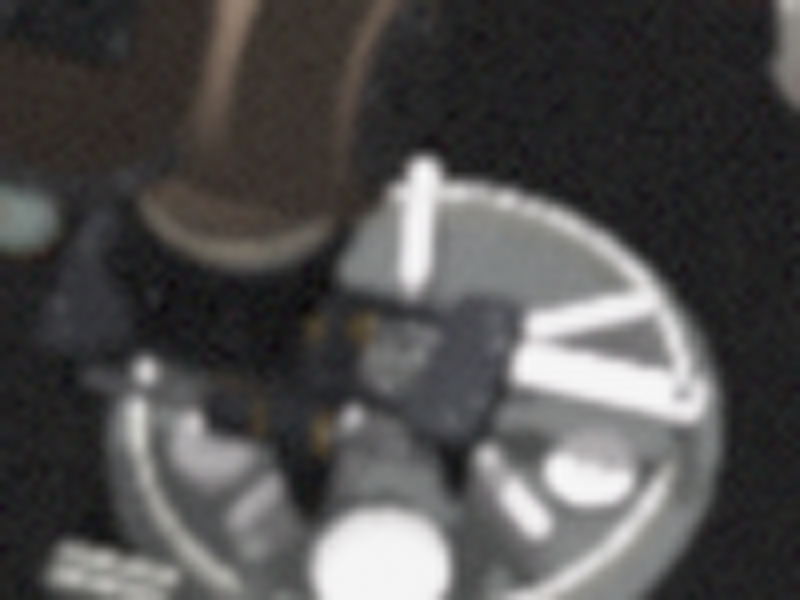

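View pics/e2.png

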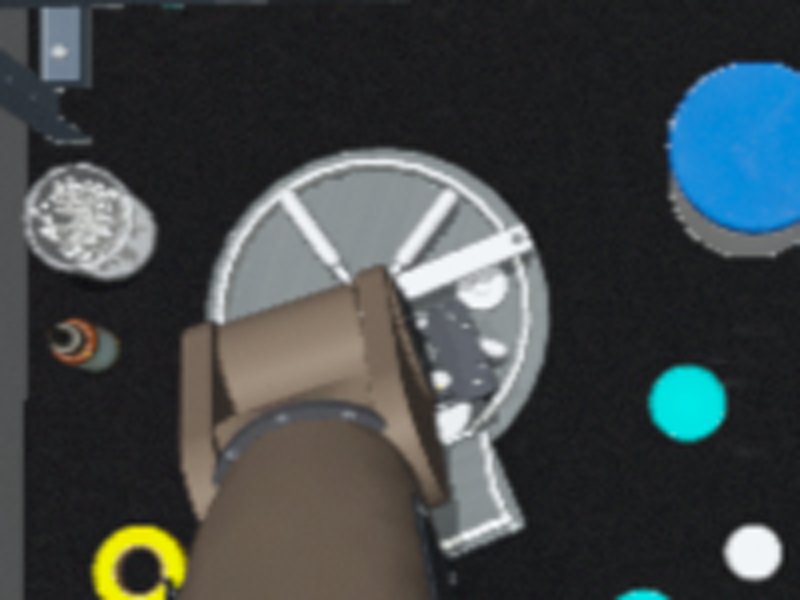

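Run:
```python
from h import *
im=cv2.imread("pics/e1_full.png"); cv2.imwrite("pics/e3.png",cv2.resize(im[140:215,230:330],None,fx=8,fy=8,interpolation=cv2.INTER_CUBIC))
for n,X,Y,z in (("d1",482,287,24),("sA",450,198,59),("sB",286,197,59)): print(n,ang(X,Y,z,150,100,4))
g=im.min(2)[165:200,260:300]; m=(g>200).astype(np.uint8)
n,l,s,c=cv2.connectedComponentsWithStats(m); 
for i in range(1,n): print(s[i],c[i]+[260,165],w2c(ray("side",*(c[i]+[260,165]),27)))
```

```text
d1 (np.float64(80.9), np.float64(84.5), array([-13.3, -83.5]))
sA (np.float64(120.4), np.float64(102.8), array([ 52. , -88.7]))
sB (np.float64(-166.5), np.float64(103.9), array([101. ,  24.2]))
[38  2  2  4  6] [298.66666667 168.5       ] [-19.5714594  -70.29768134]
[33  5  6  7 22] [295.31818182 173.22727273] [-41.28454801 -65.47010374]
[ 10   9  16  14 180] [277.29444444 180.61111111] [-86.17708643 -17.077601  ]
[29 18 11  5 16] [294.125 185.   ] [-87.59199135 -76.47654137]
[15 27  6  8 13] [277.84615385 195.30769231] [-140.3318273   -38.06936268]
```

View pics/e3.png

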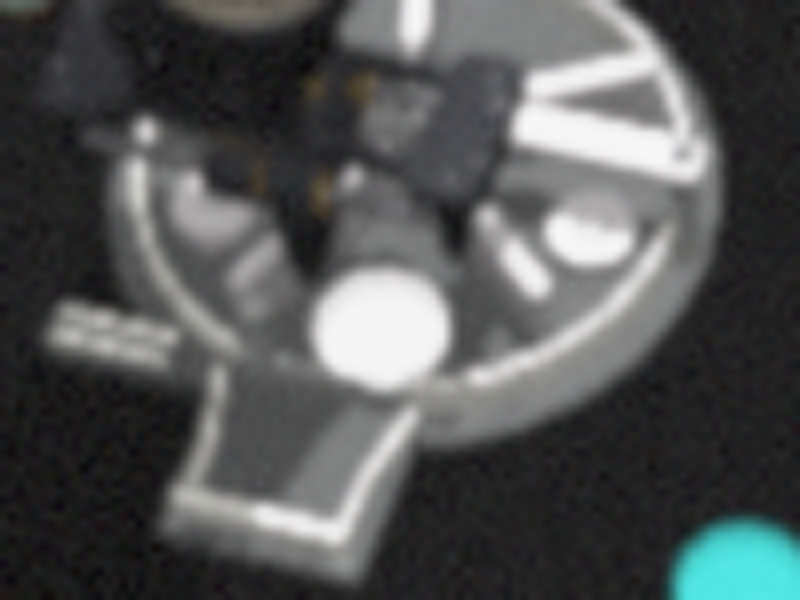

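Run:
```python
from h import *
for f in (-18,-23.7): f=np.radians(f);print(goto(-74*np.cos(f),-74*np.sin(f),28))
```

```text
[-0.046 -0.002  0.014]
[-0.092 -0.002  0.031]
```

Call:
jog_arm([
  {"wx":0,"wy":0,"wz":0,"x":-0.045,"y":0,"z":0.015,"fingers":255},
  {"wx":0,"wy":0,"wz":0,"x":-0.092,"y":0,"z":0.03,"fingers":255},
  {"wx":0,"wy":0,"wz":0,"x":-0.092,"y":0,"z":0.03,"fingers":255},
])

```text
clock: 13.58
eef_pos: [544.0, 251.7, 27.8]
ee_rot: [0.585, -0.398, 0.398, -0.585]
contact_force: [-0.7, -0.0, -0.2]
finger_gap: 0.6
```

```bash
cat >> h.py <<'E'
def dishside(name):
    im=snap("side",name); g=im.min(2).copy(); m=(g>200).astype(np.uint8)
    n,l,s,c=cv2.connectedComponentsWithStats(m)
    for i in range(1,n):
        if 80<s[i][4]<300 and 240<c[i][0]<320 and 150<c[i][1]<215: print(s[i],c[i],w2c(ray("side",*c[i],27)).round(1))
    cv2.imwrite(f"pics/{name}.png",cv2.resize(im[130:205,230:330],None,fx=8,fy=8,interpolation=cv2.INTER_CUBIC))
E
python3 - <<'E'
from h import *
where(); dishside("f1")
E
```

```text
t 13.57 car [-67.7  29.3] z 27.8 tool z yaw 21.54 down [-0.  0. -1.] F [-0.7 -0.  -0.2] gap 0.6
[290 143  28  19 195] [304.74358974 155.25128205] [ 39.9 -73.2]
[295 168  12   9  84] [300.61904762 171.95238095] [-31.4 -81. ]
[265 173  16  14 177] [272.13559322 179.48022599] [-86.6   1. ]
```

View pics/f1.png

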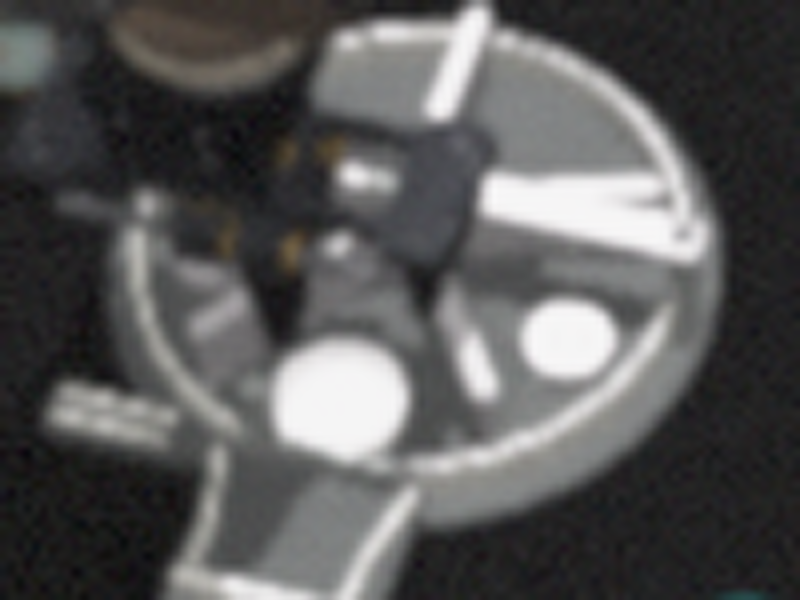

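Run:
```python
from h import *
print(goto(-116,-4,80)); print(goto(-116,-4,34))
```

```text
[ 0.22  -0.348 -0.322]
[ 0.22  -0.041 -0.322]
```

Call:
jog_arm([
  {"wx":0,"wy":0,"wz":0,"x":0.02,"y":-0.18,"z":0,"fingers":255},
  {"wx":0,"wy":0,"wz":0,"x":0.02,"y":-0.37,"z":0,"fingers":255},
  {"wx":0,"wy":0,"wz":0,"x":0.2,"y":-0.4,"z":-0.1,"fingers":255},
  {"wx":0,"wy":0,"wz":0,"x":0.22,"y":-0.4,"z":-0.32,"fingers":255},
  {"wx":0,"wy":0,"wz":0,"x":0.22,"y":-0.4,"z":-0.32,"fingers":255},
  {"wx":0,"wy":0,"wz":0,"x":0.22,"y":-0.2,"z":-0.32,"fingers":255},
  {"wx":0,"wy":0,"wz":0,"x":0.22,"y":-0.04,"z":-0.32,"fingers":255},
  {"wx":0,"wy":0,"wz":0,"x":0.22,"y":-0.04,"z":-0.32,"fingers":255},
])

```text
clock: 14.62
eef_pos: [511.4, 202.9, 32.6]
ee_rot: [0.585, -0.398, 0.397, -0.584]
contact_force: [-1.0, 0.1, 0.2]
finger_gap: 0.6
```

Run:
```python
from h import *
where(); dishside("f2"); print(goto(-116,82,34))
```

```text
t 14.62 car [-115.9   -4.1] z 32.6 tool z yaw 21.52 down [-0.002 -0.001 -1.   ] F [-1.   0.1  0.2] gap 0.6
[295 168  12   9  85] [300.55294118 171.96470588] [-31.5 -80.8]
[-0.575 -0.002 -0.004]
```

View pics/f2.png

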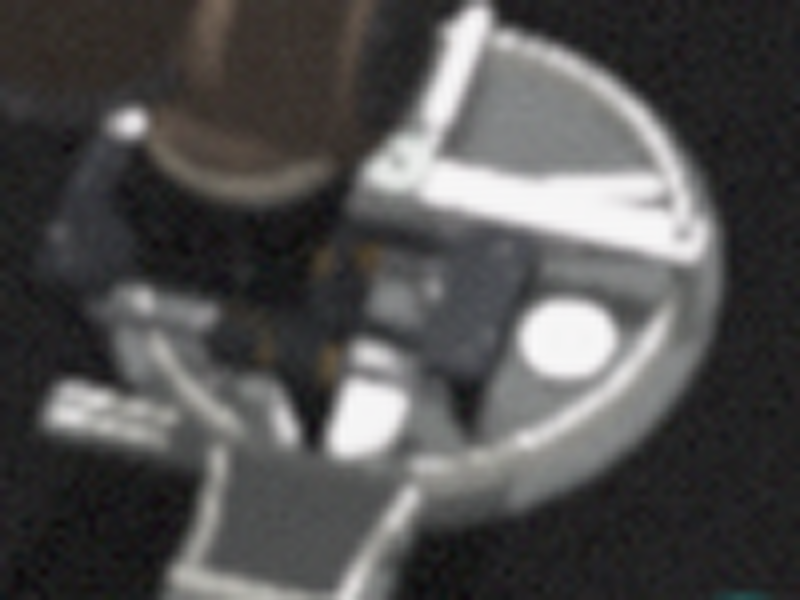

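Call:
jog_arm([
  {"wx":0,"wy":0,"wz":0,"x":-0.07,"y":0,"z":0,"fingers":255},
  {"wx":0,"wy":0,"wz":0,"x":-0.14,"y":0,"z":0,"fingers":255},
  {"wx":0,"wy":0,"wz":0,"x":-0.22,"y":0,"z":0,"fingers":255},
  {"wx":0,"wy":0,"wz":0,"x":-0.3,"y":0,"z":0,"fingers":255},
  {"wx":0,"wy":0,"wz":0,"x":-0.38,"y":0,"z":0,"fingers":255},
  {"wx":0,"wy":0,"wz":0,"x":-0.46,"y":0,"z":0,"fingers":255},
  {"wx":0,"wy":0,"wz":0,"x":-0.53,"y":0,"z":0,"fingers":255},
  {"wx":0,"wy":0,"wz":0,"x":-0.57,"y":0,"z":0,"fingers":255},
  {"wx":0,"wy":0,"wz":0,"x":-0.57,"y":0,"z":0,"fingers":255},
])

```text
clock: 15.8
eef_pos: [479.6, 282.6, 33.6]
ee_rot: [0.585, -0.398, 0.398, -0.584]
contact_force: [-0.2, -0.0, 0.3]
finger_gap: 0.8
```

Run:
```python
from h import *
where(); dishside("f3")
for y in (24,99):
  X=[C[0]-113.5*np.cos(TH)-y*np.sin(TH),C[1]-113.5*np.sin(TH)+y*np.cos(TH),66]
  print(y,(proj("side",X)-[230,130])*8, (proj("side",X[:2]+[30])-[230,130])*8)
im=snap("top","f4",(150,125,350,275),4)
```

```text
t 15.8 car [-116.2   81.7] z 33.6 tool z yaw 21.54 down [-0.001 -0.    -1.   ] F [-0.2 -0.   0.3] gap 0.8
[295 168  12   9  85] [300.55294118 171.96470588] [-31.5 -80.8]
[264 173  17  14 189] [271.96296296 179.55555556] [-87.    1.5]
[252 192  30  16  81] [265.90123457 201.72839506] [-174.    -9.1]
24 [250.29029067 381.42757138] [261.71448113 431.06050013]
99 [ 77.62134287 340.18648591] [ 92.66161114 390.29294737]
```

View pics/f3.png

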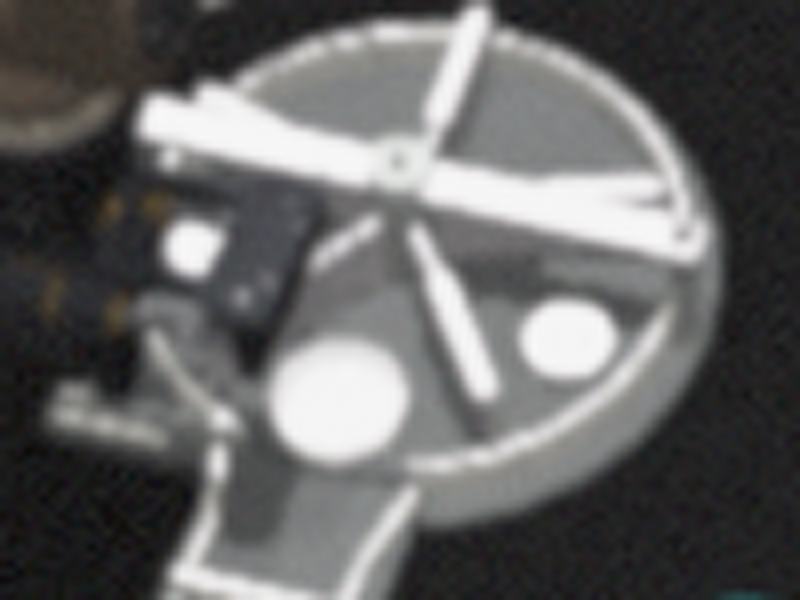

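View pics/f4.png

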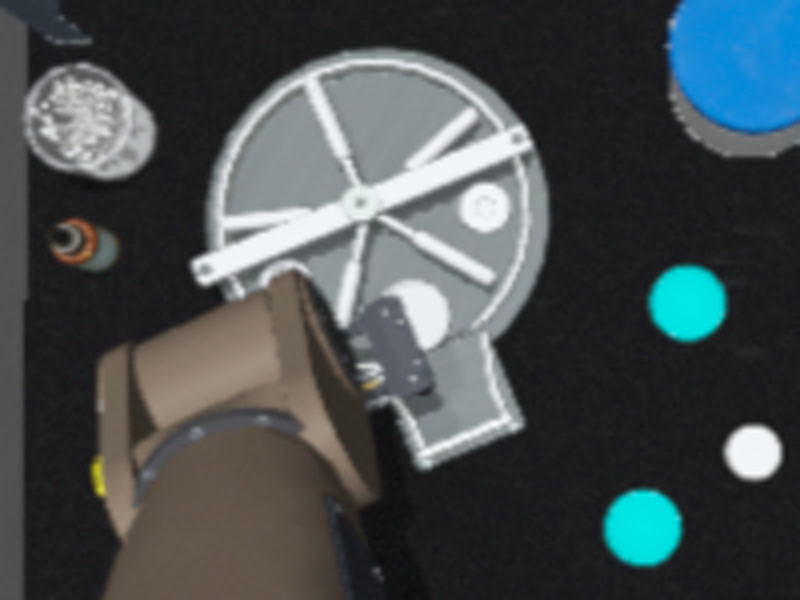

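Run:
```python
from h import *
def P(n):
    c=optics.calibration(n); f=200/np.tan(np.radians(c["vertical_fov"])/2)
    return np.array([[f,0,c["cx"]],[0,f,c["cy"]],[0,0,1]])@np.c_[c["R"],c["t"]]
def tri(s,t):
    s=np.array([230+s[0]/8,130+s[1]/8]); t=np.array([150+t[0]/4,125+t[1]/4])
    X=cv2.triangulatePoints(P("side"),P("top"),s.reshape(2,1),t.reshape(2,1)); X=(X[:3]/X[3]).ravel()
    print(X.round(1),w2c(X).round(1),"err",(proj("side",X)-s).round(2))
tri((320,195),(399,297)); tri((255,340),(432,388)); tri((245,330),(432,388))
im=cv2.imread("pics/f4_full.png"); cv2.imwrite("pics/f5.png",cv2.resize(im[190:230,220:270],None,fx=14,fy=14,interpolation=cv2.INTER_CUBIC))
im=cv2.imread("pics/f3_full.png"); cv2.imwrite("pics/f6.png",cv2.resize(im[145:185,230:280],None,fx=14,fy=14,interpolation=cv2.INTER_CUBIC))
```

```text
[538.7 207.9 169.2] [-88.6  -9.5] err [ 0.03 -0.  ]
[477.  187.4 160.7] [-153.6   -5.9] err [-0.07  0.01]
[475.5 187.3 169.1] [-155.    -5.4] err [ 0.49 -0.06]
```

View pics/f5.png

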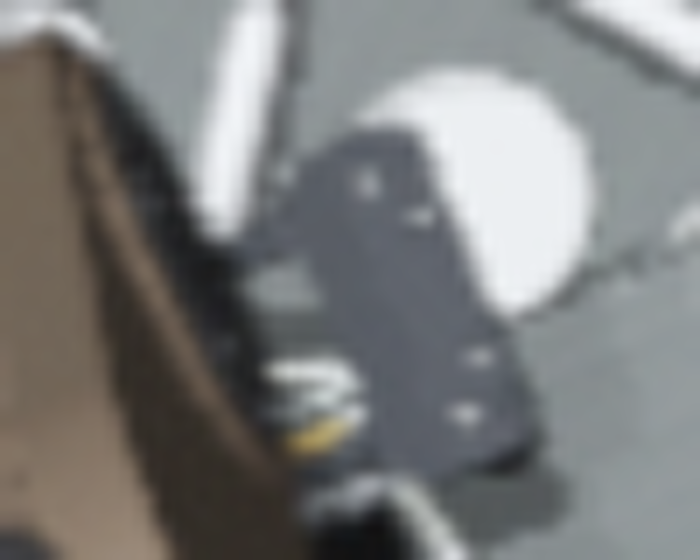

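View pics/f6.png

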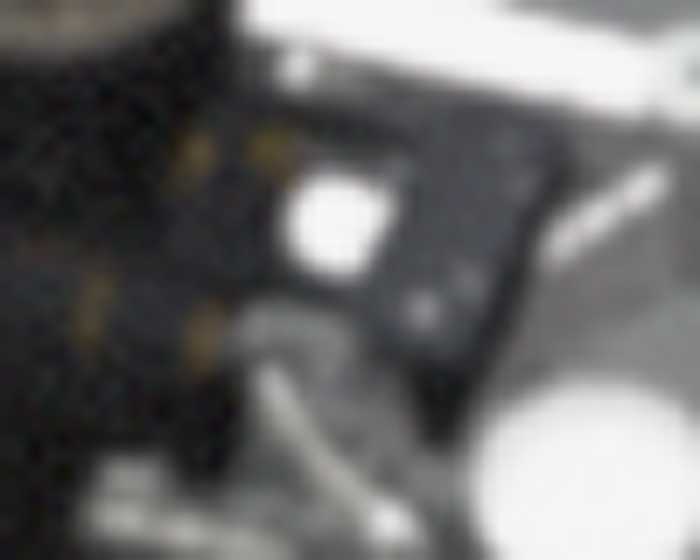

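Run:
```python
from h import *
print(goto(-116,78,85)); print(goto(-44,1,85)); print(goto(-44,1,30))
```

```text
[ 0.022 -0.343  0.001]
[ 0.535 -0.344  0.481]
[0.535 0.023 0.481]
```

Call:
jog_arm([
  {"wx":0,"wy":0,"wz":0,"x":0.02,"y":0,"z":0,"fingers":255},
  {"wx":0,"wy":0,"wz":0,"x":0.03,"y":-0.2,"z":0,"fingers":255},
  {"wx":0,"wy":0,"wz":0,"x":0.03,"y":-0.4,"z":0,"fingers":255},
  {"wx":0,"wy":0,"wz":0,"x":0.28,"y":-0.4,"z":0.24,"fingers":255},
  {"wx":0,"wy":0,"wz":0,"x":0.53,"y":-0.4,"z":0.48,"fingers":255},
  {"wx":0,"wy":0,"wz":0,"x":0.53,"y":-0.35,"z":0.48,"fingers":255},
  {"wx":0,"wy":0,"wz":0,"x":0.53,"y":-0.35,"z":0.48,"fingers":255},
])

```text
clock: 16.77
eef_pos: [575.4, 234.2, 85.4]
ee_rot: [0.585, -0.399, 0.398, -0.584]
contact_force: [0.4, 0.5, -0.4]
finger_gap: 0.6
```

Run:
```python
from h import *
where(); dishside("g1"); print(goto(-44,1,30))
im=snap("top","g2",(150,125,350,275),4)
for y in (24,99):
  X=[C[0]-113.5*np.cos(TH)-y*np.sin(TH),C[1]-113.5*np.sin(TH)+y*np.cos(TH),66]
  print(y,(proj("top",X)-[150,125])*4)
```

```text
t 16.77 car [-44.8   1.5] z 85.4 tool z yaw 21.47 down [-0.002 -0.001 -1.   ] F [ 0.4  0.5 -0.4] gap 0.6
[278 143  40  19 227] [301.45814978 154.77092511] [ 38.8 -61.6]
[264 173  17  14 184] [272.         179.66304348] [-87.4   1.2]
[0.007 0.372 0.006]
24 [391.49672451 357.83681109]
99 [297.01971851 397.85969701]
```

View pics/g1.png

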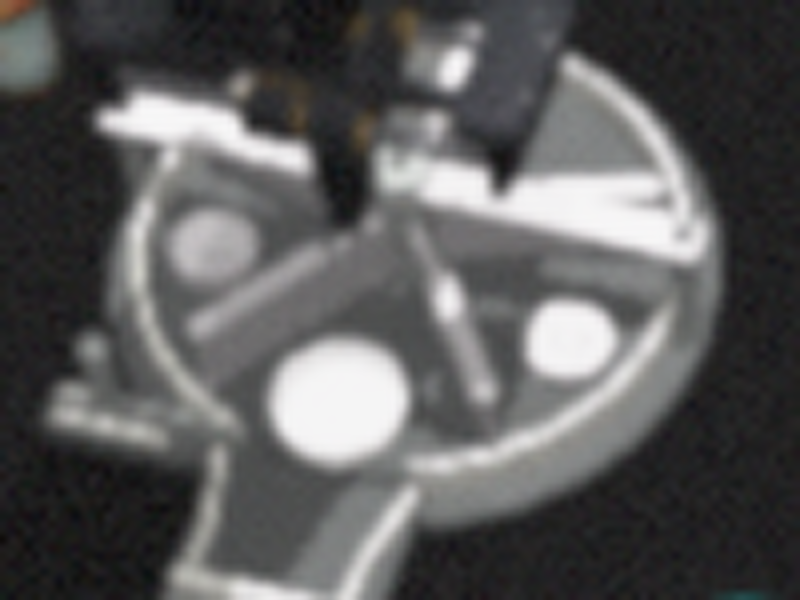

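View pics/g2.png

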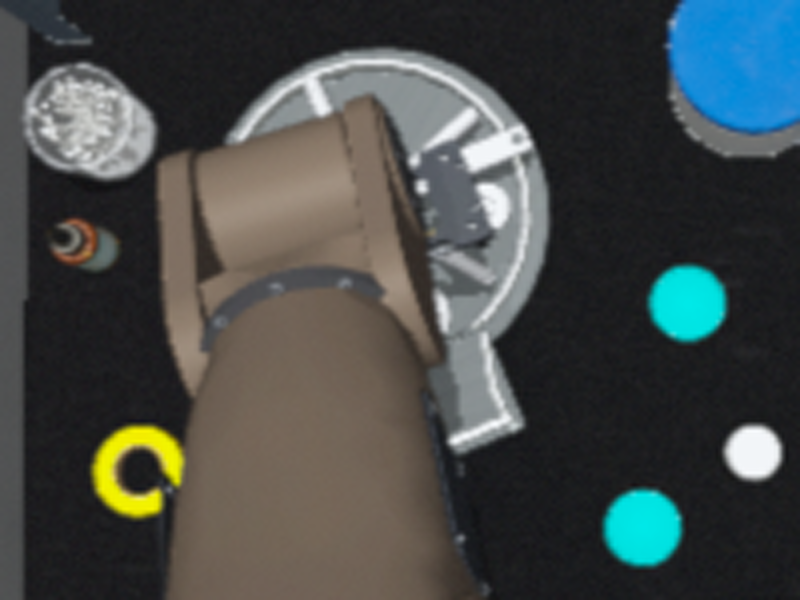

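Run:
```python
from h import *
im=cv2.imread("pics/g1_full.png"); cv2.imwrite("pics/g3.png",cv2.resize(im[160:200,225:275],None,fx=16,fy=16,interpolation=cv2.INTER_CUBIC)[:600])
for y in (24,89,94,99):
  X=[C[0]-113.5*np.cos(TH)-y*np.sin(TH),C[1]-113.5*np.sin(TH)+y*np.cos(TH)]
  print(y,(proj("side",X+[66])-[225,160])*16,(proj("side",X+[29])-[225,160])*16)
```

```text
24 [580.58058134 282.85514277] [604.04951065 384.81700169]
89 [280.94812817 211.28948044] [310.86994102 314.09759673]
94 [258.08244872 205.82813112] [288.49274221 308.69987347]
99 [235.24268574 200.37297182] [266.14034632 303.30813305]
```

View pics/g3.png

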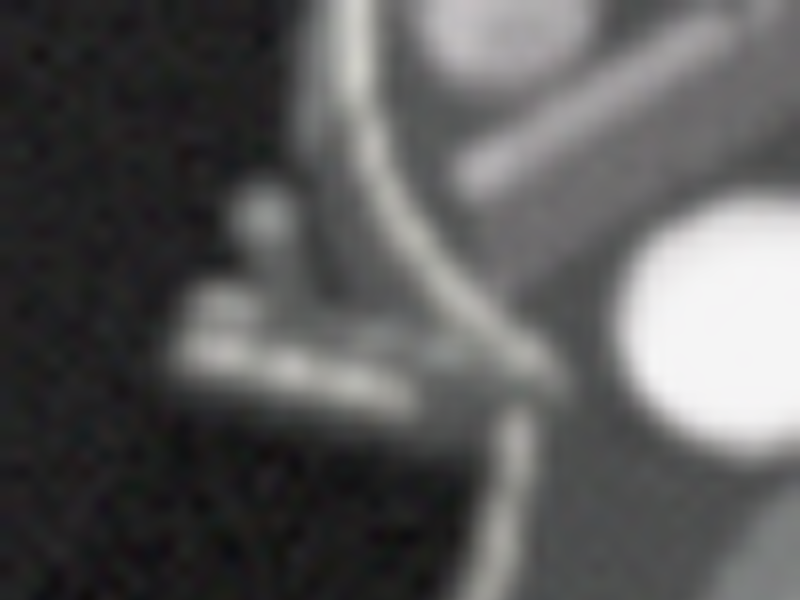

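Run:
```python
from h import *
print(goto(-116,70,85)); print(goto(-116,70,34)); print(goto(-116,87.5,34))
```

```text
[-0.452  0.009 -0.476]
[-0.452  0.349 -0.476]
[-0.568  0.349 -0.476]
```

Call:
jog_arm([
  {"wx":0,"wy":0,"wz":0,"x":-0.22,"y":0,"z":-0.24,"fingers":255},
  {"wx":0,"wy":0,"wz":0,"x":-0.45,"y":0,"z":-0.47,"fingers":255},
  {"wx":0,"wy":0,"wz":0,"x":-0.45,"y":0.05,"z":-0.47,"fingers":255},
  {"wx":0,"wy":0,"wz":0,"x":-0.45,"y":0.2,"z":-0.47,"fingers":255},
  {"wx":0,"wy":0,"wz":0,"x":-0.45,"y":0.35,"z":-0.47,"fingers":255},
  {"wx":0,"wy":0,"wz":0,"x":-0.5,"y":0.35,"z":-0.475,"fingers":255},
  {"wx":0,"wy":0,"wz":0,"x":-0.54,"y":0.35,"z":-0.475,"fingers":255},
  {"wx":0,"wy":0,"wz":0,"x":-0.555,"y":0.35,"z":-0.475,"fingers":255},
  {"wx":0,"wy":0,"wz":0,"x":-0.565,"y":0.35,"z":-0.475,"fingers":255},
  {"wx":0,"wy":0,"wz":0,"x":-0.565,"y":0.35,"z":-0.475,"fingers":255},
])

```text
clock: 18.12
eef_pos: [479.3, 287.6, 34.4]
ee_rot: [-0.584, 0.398, -0.398, 0.585]
contact_force: [0.2, -0.9, 1.1]
finger_gap: 0.8
```

Run:
```python
from h import *
where();print(goto(-116,80,34)); print(goto(-44,1,85))
```

```text
t 18.12 car [-114.7   86.5] z 34.4 tool z yaw 21.52 down [ 0.001  0.    -1.   ] F [ 0.2 -0.9  1.1] gap 0.8
[ 0.043  0.002 -0.009]
[ 0.57  -0.337  0.471]
```

Call:
jog_arm([
  {"wx":0,"wy":0,"wz":0,"x":0.03,"y":0,"z":-0.01,"fingers":255},
  {"wx":0,"wy":0,"wz":0,"x":0.04,"y":-0.2,"z":-0.01,"fingers":255},
  {"wx":0,"wy":0,"wz":0,"x":0.04,"y":-0.36,"z":-0.01,"fingers":255},
  {"wx":0,"wy":0,"wz":0,"x":0.3,"y":-0.36,"z":0.24,"fingers":255},
  {"wx":0,"wy":0,"wz":0,"x":0.57,"y":-0.36,"z":0.48,"fingers":255},
  {"wx":0,"wy":0,"wz":0,"x":0.57,"y":-0.34,"z":0.48,"fingers":255},
  {"wx":0,"wy":0,"wz":0,"x":0.57,"y":-0.2,"z":0.48,"fingers":255},
  {"wx":0,"wy":0,"wz":0,"x":0.57,"y":0,"z":0.48,"fingers":255},
  {"wx":0,"wy":0,"wz":0,"x":0.57,"y":0,"z":0.48,"fingers":255},
])

```text
clock: 19.25
eef_pos: [575.5, 234.2, 32.2]
ee_rot: [0.586, -0.399, 0.397, -0.583]
contact_force: [0.4, 0.6, 0.7]
finger_gap: 0.4
```

Call:
jog_arm([
  {"wx":0,"wy":0,"wz":0,"x":0,"y":0.04,"z":0,"fingers":255},
  {"wx":0,"wy":0,"wz":0,"x":0,"y":0.08,"z":0,"fingers":255},
  {"wx":0,"wy":0,"wz":0,"x":0,"y":0.08,"z":0,"fingers":255},
])

```text
clock: 19.62
eef_pos: [577.3, 234.3, 22.0]
ee_rot: [0.585, -0.398, 0.398, -0.585]
contact_force: [0.2, -0.4, 0.7]
finger_gap: 0.7
```

Run:
```python
from h import *
where(); dishside("i1")
```

```text
t 19.62 car [-43.   1.] z 22.0 tool z yaw 21.52 down [-0. -0. -1.] F [ 0.2 -0.4  0.7] gap 0.7
[300 143  18  19 140] [308.4        155.56428571] [ 42.  -85.8]
[264 173  17  14 183] [271.96174863 179.64480874] [-87.3   1.3]
```

View pics/i1.png

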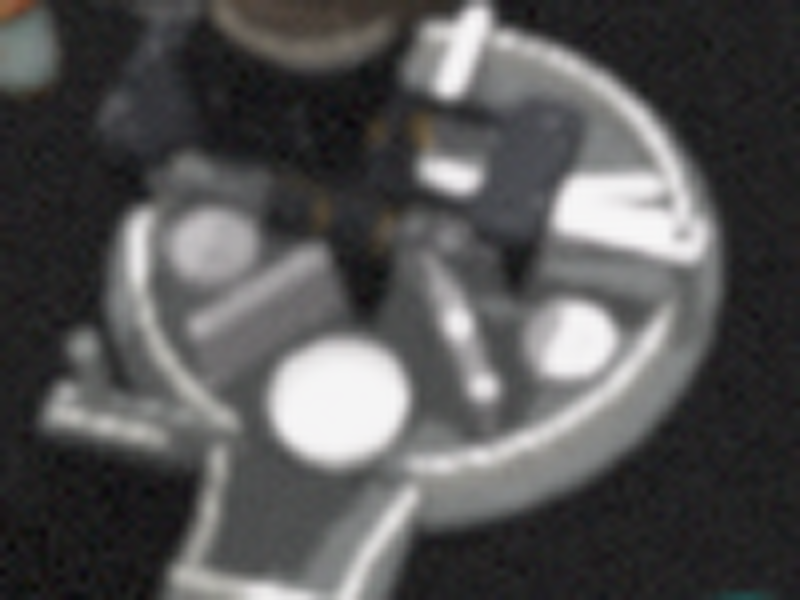

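Call:
jog_arm([
  {"wx":0,"wy":0,"wz":0,"x":0,"y":0.03,"z":0,"fingers":255},
  {"wx":0,"wy":0,"wz":0,"x":0,"y":0.06,"z":0,"fingers":255},
  {"wx":0,"wy":0,"wz":0,"x":0,"y":0.06,"z":0,"fingers":255},
])

```text
clock: 20.05
eef_pos: [577.2, 234.2, 12.4]
ee_rot: [0.585, -0.398, 0.398, -0.584]
contact_force: [-0.9, 0.2, 0.1]
finger_gap: 0.7
```

Call:
jog_arm([
  {"wx":0,"wy":0,"wz":0,"x":0,"y":0.02,"z":0,"fingers":255},
  {"wx":0,"wy":0,"wz":0,"x":0,"y":0.02,"z":0,"fingers":255},
])

```text
clock: 20.3
eef_pos: [577.3, 234.3, 9.7]
ee_rot: [0.585, -0.398, 0.398, -0.584]
contact_force: [0.1, -0.0, -0.2]
finger_gap: 0.4
```

Run:
```python
from h import *
where(); dishside("i2")
p=monitor.state()["eef_pos"]
for d in (-17,0,10,20): print((proj("side",p+[0,0,d])-[230,130])*8)
```

```text
t 20.3 car [-43.1   0.9] z 9.7 tool z yaw 21.51 down [-0. -0. -1.] F [ 0.1 -0.  -0.2] gap 0.4
[300 143  18  19 133] [308.81203008 155.60902256] [ 42.2 -87.2]
[264 173  17  14 184] [271.92391304 179.625     ] [-87.3   1.5]
[380.16774584 360.47833055]
[376.24061843 337.63138644]
[373.89406021 323.97975797]
[371.51988904 310.16748491]
```

View pics/i2.png

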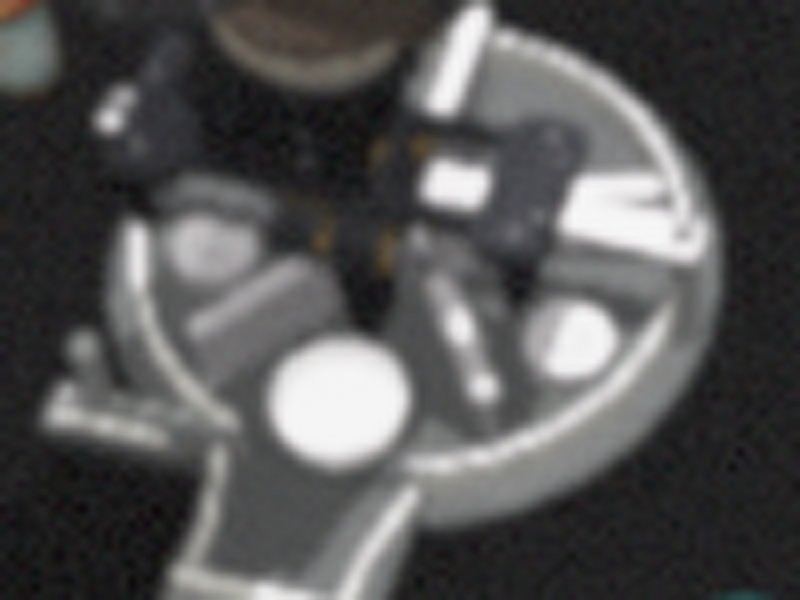

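Call:
jog_arm([
  {"wx":0,"wy":0,"wz":0,"x":0,"y":0.02,"z":0,"fingers":255},
  {"wx":0,"wy":0,"wz":0,"x":0,"y":0.02,"z":0,"fingers":255},
])

```text
clock: 20.6
eef_pos: [577.3, 234.3, 6.7]
ee_rot: [0.585, -0.398, 0.398, -0.584]
contact_force: [-0.2, -0.5, -0.1]
finger_gap: 0.4
```

Call:
jog_arm([
  {"wx":0,"wy":0,"wz":0,"x":0,"y":0,"z":-0.04,"fingers":255},
  {"wx":0,"wy":0,"wz":0,"x":0,"y":0,"z":-0.09,"fingers":255},
  {"wx":0,"wy":0,"wz":0,"x":0,"y":0,"z":-0.14,"fingers":255},
  {"wx":0,"wy":0,"wz":0,"x":0,"y":0,"z":-0.14,"fingers":255},
])

```text
clock: 21.1
eef_pos: [557.3, 226.4, 7.0]
ee_rot: [0.585, -0.398, 0.398, -0.584]
contact_force: [0.9, -0.4, 0.4]
finger_gap: 0.4
```

Run:
```python
from h import *
where(); dishside("i3")
```

```text
t 21.1 car [-64.5   1. ] z 7.0 tool z yaw 21.52 down [-0. -0. -1.] F [ 0.9 -0.4  0.4] gap 0.4
[300 143  18  19 134] [308.70149254 155.58208955] [ 42.2 -86.8]
[264 174  17  13 159] [271.75471698 180.40251572] [-90.4   1. ]
```

View pics/i3.png

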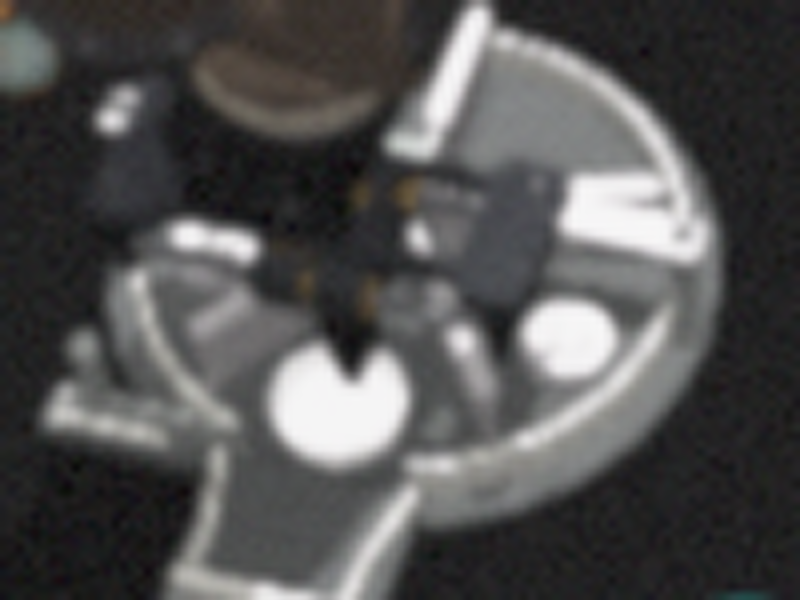

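Run:
```python
from h import *
p=monitor.state()["eef_pos"]
for z in (0,7,17,27,35,45): print(z,(proj("side",[p[0],p[1],z])-[230,130])*8)
c=optics.calibration("side"); print(-c["R"].T@c["t"])
# tip silhouette: ray through (350,380) -> at various z
for z in (12,20,27,35): print(z,w2c(ray("side",230+350/8,130+380/8,z)))
```

```text
0 [362.13961889 389.84797322]
7 [360.4393545  380.50598105]
17 [357.98611118 367.02679499]
27 [355.50382971 353.38806074]
35 [353.49674896 342.36028599]
45 [350.96088353 328.42713815]
[  11.84165304 -412.46310625 1194.40627727]
12 [-68.15916797   3.56516023]
20 [-73.15266258   0.87816292]
27 [-77.52197037  -1.47295973]
35 [-82.51546498  -4.15995704]
```

Call:
jog_arm([
  {"wx":0,"wy":0,"wz":0,"x":0,"y":-0.03,"z":0,"fingers":255},
  {"wx":0,"wy":0,"wz":0,"x":0,"y":-0.03,"z":0.08,"fingers":255},
  {"wx":0,"wy":0,"wz":0,"x":0,"y":-0.03,"z":0.14,"fingers":255},
  {"wx":0,"wy":0,"wz":0,"x":0,"y":0.02,"z":0.14,"fingers":255},
  {"wx":0,"wy":0,"wz":0,"x":0,"y":0.05,"z":0.14,"fingers":255},
  {"wx":0,"wy":0,"wz":0,"x":0,"y":0.05,"z":0.14,"fingers":255},
])

```text
clock: 21.9
eef_pos: [576.8, 234.1, -1.3]
ee_rot: [0.585, -0.398, 0.398, -0.584]
contact_force: [-0.1, 0.1, 0.5]
finger_gap: 0.6
```

Call:
jog_arm([
  {"wx":0,"wy":0,"wz":0,"x":0,"y":0.02,"z":0,"fingers":255},
  {"wx":0,"wy":0,"wz":0,"x":0,"y":0.02,"z":0,"fingers":255},
])

```text
clock: 22.15
eef_pos: [577.3, 234.3, -3.7]
ee_rot: [0.585, -0.398, 0.398, -0.584]
contact_force: [-0.1, 0.5, 0.5]
finger_gap: 0.5
```

Run:
```python
from h import *
where(); dishside("i4")
```

```text
t 22.15 car [-43.1   0.9] z -3.7 tool z yaw 21.51 down [-0. -0. -1.] F [-0.1  0.5  0.5] gap 0.5
[302 143  16  19 126] [309.32539683 155.62698413] [ 42.6 -88.9]
[264 173  17  14 181] [271.92265193 179.71270718] [-87.6   1.4]
```

View pics/i4.png

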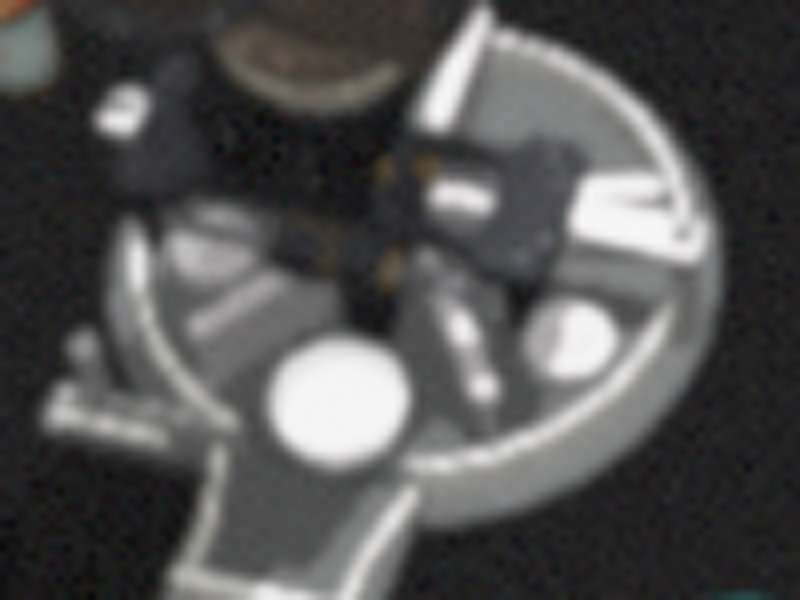

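Call:
jog_arm([
  {"wx":0,"wy":0,"wz":0,"x":0,"y":0.015,"z":0,"fingers":255},
  {"wx":0,"wy":0,"wz":0,"x":0,"y":0.015,"z":0,"fingers":255},
])

```text
clock: 22.45
eef_pos: [577.3, 234.3, -6.0]
ee_rot: [0.585, -0.398, 0.398, -0.584]
contact_force: [-0.0, 0.0, -0.1]
finger_gap: 0.7
```

Call:
jog_arm([
  {"wx":0,"wy":0,"wz":0,"x":0,"y":0,"z":-0.04,"fingers":255},
  {"wx":0,"wy":0,"wz":0,"x":0,"y":0,"z":-0.08,"fingers":255},
  {"wx":0,"wy":0,"wz":0,"x":0,"y":0,"z":-0.12,"fingers":255},
  {"wx":0,"wy":0,"wz":0,"x":0,"y":0,"z":-0.15,"fingers":255},
])

```text
clock: 22.95
eef_pos: [556.0, 225.9, -5.8]
ee_rot: [0.585, -0.398, 0.398, -0.584]
contact_force: [0.6, -0.1, 0.9]
finger_gap: 0.2
```

Run:
```python
from h import *
where(); dishside("i5")
```

```text
t 22.95 car [-66.    0.9] z -5.8 tool z yaw 21.51 down [-0. -0. -1.] F [ 0.6 -0.1  0.9] gap 0.2
[299 143  19  19 137] [308.48175182 155.37956204] [ 42.9 -85.8]
[262 178  16  15 182] [269.57142857 184.87362637] [-109.2    1.8]
```

View pics/i5.png

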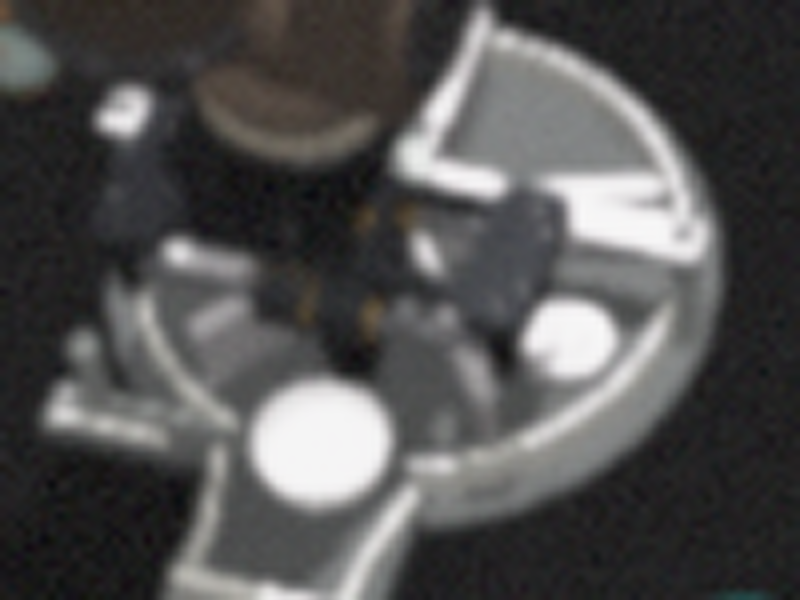

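Call:
jog_arm([
  {"wx":0,"wy":0,"wz":0,"x":0,"y":0,"z":-0.04,"fingers":255},
  {"wx":0,"wy":0,"wz":0,"x":0,"y":0,"z":-0.08,"fingers":255},
  {"wx":0,"wy":0,"wz":0,"x":0,"y":0,"z":-0.12,"fingers":255},
  {"wx":0,"wy":0,"wz":0,"x":0,"y":0,"z":-0.16,"fingers":255},
  {"wx":0,"wy":0,"wz":0,"x":0,"y":0,"z":-0.2,"fingers":255},
  {"wx":0,"wy":0,"wz":0,"x":0,"y":0,"z":-0.24,"fingers":255},
  {"wx":0,"wy":0,"wz":0,"x":0,"y":0,"z":-0.27,"fingers":255},
  {"wx":0,"wy":0,"wz":0,"x":0,"y":0,"z":-0.3,"fingers":255},
  {"wx":0,"wy":0,"wz":0,"x":0,"y":0,"z":-0.3,"fingers":255},
])

```text
clock: 24.12
eef_pos: [514.4, 209.5, -5.8]
ee_rot: [0.585, -0.398, 0.398, -0.584]
contact_force: [-0.1, 0.3, -0.2]
finger_gap: 0.6
```

Run:
```python
from h import *
where(); dishside("i6")
```

```text
t 24.12 car [-110.7    0.9] z -5.8 tool z yaw 21.51 down [-0. -0. -1.] F [-0.1  0.3 -0.2] gap 0.6
[282 143  36  19 243] [301.07407407 154.72427984] [ 38.6 -60.3]
[296 168  11   9  82] [300.75609756 171.96341463] [-31.3 -81.5]
[257 189  17  16 201] [264.97014925 196.32338308] [-155.4    0.9]
```

View pics/i6.png

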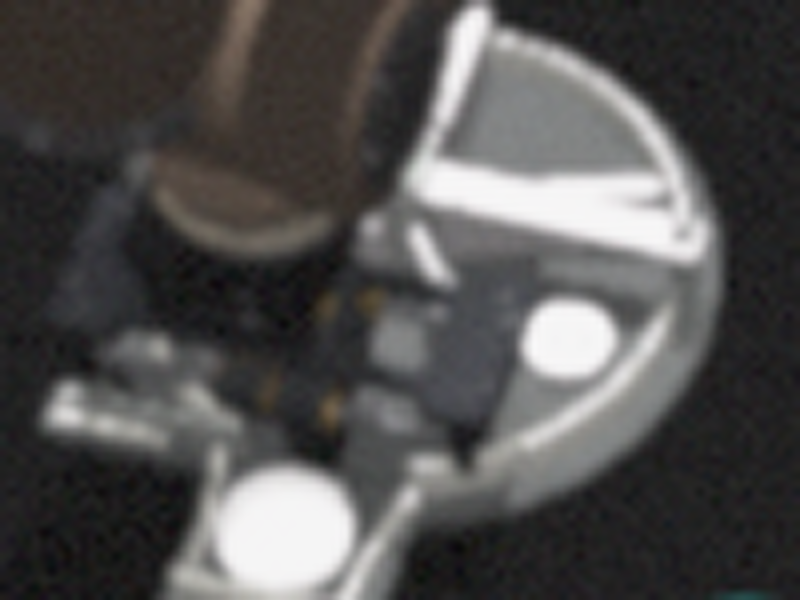

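Run:
```python
from h import *
print(goto(-104,1,-6)); print(goto(-104,1,75)); print(goto(-115,128,75)); print(goto(-115,128,24))
```

```text
[-0.001  0.001  0.043]
[-0.001 -0.539  0.043]
[-0.847 -0.539 -0.03 ]
[-0.847 -0.199 -0.03 ]
```

Call:
jog_arm([
  {"wx":0,"wy":0,"wz":0,"x":0,"y":0,"z":0.04,"fingers":255},
  {"wx":0,"wy":0,"wz":0,"x":0,"y":-0.2,"z":0.04,"fingers":255},
  {"wx":0,"wy":0,"wz":0,"x":0,"y":-0.5,"z":0.04,"fingers":255},
  {"wx":0,"wy":0,"wz":0,"x":0,"y":-0.6,"z":0.02,"fingers":255},
  {"wx":0,"wy":0,"wz":0,"x":-0.3,"y":-0.6,"z":-0.03,"fingers":255},
  {"wx":0,"wy":0,"wz":0,"x":-0.6,"y":-0.6,"z":-0.03,"fingers":255},
  {"wx":0,"wy":0,"wz":0,"x":-0.85,"y":-0.6,"z":-0.03,"fingers":255},
  {"wx":0,"wy":0,"wz":0,"x":-0.85,"y":-0.55,"z":-0.03,"fingers":255},
  {"wx":0,"wy":0,"wz":0,"x":-0.85,"y":-0.35,"z":-0.03,"fingers":255},
  {"wx":0,"wy":0,"wz":0,"x":-0.85,"y":-0.2,"z":-0.03,"fingers":255},
  {"wx":0,"wy":0,"wz":0,"x":-0.85,"y":-0.2,"z":-0.03,"fingers":255},
])

```text
clock: 25.55
eef_pos: [463.1, 325.2, 22.3]
ee_rot: [0.586, -0.399, 0.398, -0.583]
contact_force: [-0.9, -0.1, 1.1]
finger_gap: 0.4
```

Run:
```python
from h import *
where(); dishside("j1"); print(goto(-115,38,24))
```

```text
t 25.55 car [-116.   127.4] z 22.3 tool z yaw 21.47 down [-0.003 -0.002 -1.   ] F [-0.9 -0.1  1.1] gap 0.4
[295 168  12   9  85] [300.55294118 171.96470588] [-31.5 -80.8]
[252 189  30  19 291] [265.00343643 197.4742268 ] [-159.6   -0.7]
[ 0.597 -0.003  0.002]
```

View pics/j1.png

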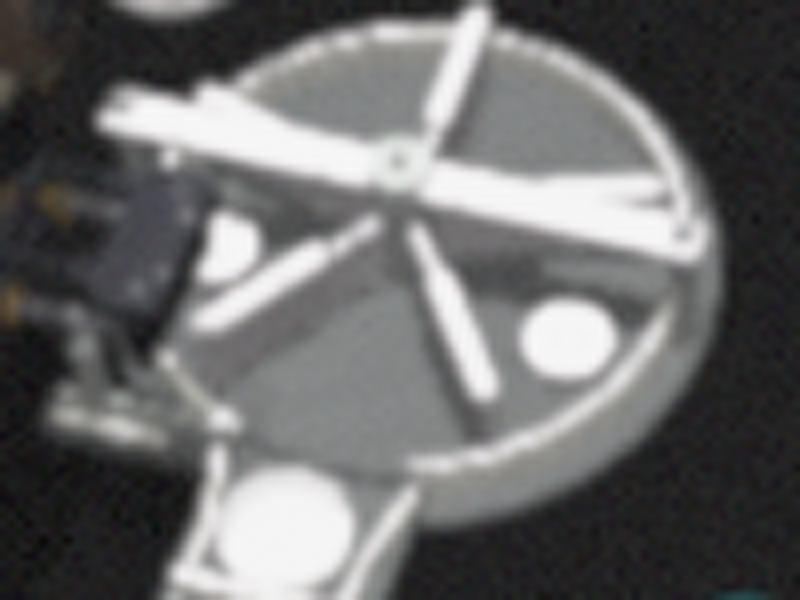

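Call:
jog_arm([
  {"wx":0,"wy":0,"wz":0,"x":0.07,"y":0,"z":0,"fingers":255},
  {"wx":0,"wy":0,"wz":0,"x":0.14,"y":0,"z":0,"fingers":255},
  {"wx":0,"wy":0,"wz":0,"x":0.22,"y":0,"z":0,"fingers":255},
  {"wx":0,"wy":0,"wz":0,"x":0.3,"y":0,"z":0,"fingers":255},
  {"wx":0,"wy":0,"wz":0,"x":0.38,"y":0,"z":0,"fingers":255},
  {"wx":0,"wy":0,"wz":0,"x":0.45,"y":0,"z":0,"fingers":255},
  {"wx":0,"wy":0,"wz":0,"x":0.51,"y":0,"z":0,"fingers":255},
  {"wx":0,"wy":0,"wz":0,"x":0.56,"y":0,"z":0,"fingers":255},
  {"wx":0,"wy":0,"wz":0,"x":0.58,"y":0,"z":0,"fingers":255},
  {"wx":0,"wy":0,"wz":0,"x":0.59,"y":0,"z":0,"fingers":255},
  {"wx":0,"wy":0,"wz":0,"x":0.59,"y":0,"z":0,"fingers":255},
])

```text
clock: 26.98
eef_pos: [496.0, 244.1, 24.0]
ee_rot: [0.585, -0.398, 0.398, -0.584]
contact_force: [-0.3, 0.9, 1.3]
finger_gap: 0.3
```

Run:
```python
from h import *
where(); dishside("j2"); print(goto(-115,35,24))
```

```text
t 26.98 car [-115.1   39.9] z 24.0 tool z yaw 21.53 down [-0. -0. -1.] F [-0.3  0.9  1.3] gap 0.3
[295 168  12   9  85] [300.55294118 171.96470588] [-31.5 -80.8]
[257 189  18  19 241] [265.34439834 197.50207469] [-159.4   -1.8]
[ 0.033 -0.     0.001]
```

View pics/j2.png

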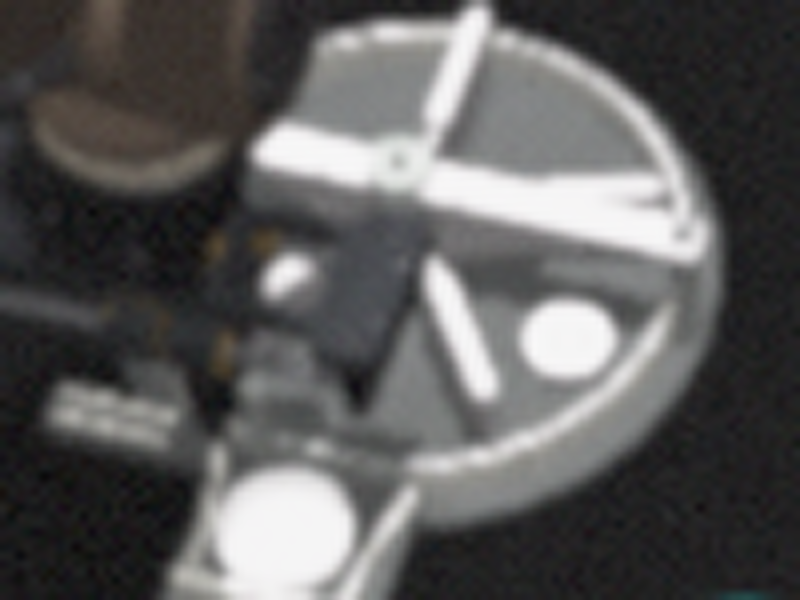

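Call:
jog_arm([
  {"wx":0,"wy":0,"wz":0,"x":0.01,"y":0,"z":0,"fingers":255},
  {"wx":0,"wy":0,"wz":0,"x":0.02,"y":0,"z":0,"fingers":255},
  {"wx":0,"wy":0,"wz":0,"x":0.025,"y":0,"z":0,"fingers":255},
  {"wx":0,"wy":0,"wz":0,"x":0.025,"y":0,"z":0,"fingers":255},
])

```text
clock: 27.52
eef_pos: [496.3, 243.1, 24.2]
ee_rot: [-0.584, 0.399, -0.397, 0.585]
contact_force: [-7.8, 23.5, 3.3]
finger_gap: 0.7
```

Call:
jog_arm([
  {"wx":0,"wy":0,"wz":0,"x":0.01,"y":0,"z":0,"fingers":255},
  {"wx":0,"wy":0,"wz":0,"x":0.01,"y":0,"z":0,"fingers":255},
])

```text
clock: 27.78
eef_pos: [496.5, 242.8, 24.2]
ee_rot: [-0.584, 0.399, -0.397, 0.585]
contact_force: [-11.4, 35.2, 2.7]
finger_gap: 0.4
```

Call:
jog_arm([
  {"wx":0,"wy":0,"wz":0,"x":-0.1,"y":0,"z":0,"fingers":255},
  {"wx":0,"wy":0,"wz":0,"x":-0.15,"y":-0.2,"z":0,"fingers":255},
  {"wx":0,"wy":0,"wz":0,"x":-0.15,"y":-0.5,"z":0,"fingers":255},
  {"wx":0,"wy":0,"wz":0,"x":-0.3,"y":-0.9,"z":0,"fingers":255},
  {"wx":0,"wy":0,"wz":0,"x":-0.7,"y":-1,"z":0,"fingers":255},
  {"wx":0,"wy":0,"wz":0,"x":-1,"y":-1,"z":0,"fingers":255},
  {"wx":0,"wy":0,"wz":0,"x":-1,"y":-1,"z":0,"fingers":255},
])

```text
clock: 28.65
eef_pos: [441.6, 380.9, 174.0]
ee_rot: [0.585, -0.397, 0.397, -0.585]
contact_force: [-0.2, -0.7, -0.1]
finger_gap: 0.4
```

Run:
```python
from h import *
where(); dishside("k1"); im=snap("top","k2",(150,125,350,275),4)
```

```text
t 28.65 car [-115.6  187.1] z 174.0 tool z yaw 21.71 down [-0. -0. -1.] F [-0.2 -0.7 -0.1] gap 0.4
[295 168  12   9  85] [300.55294118 171.96470588] [-31.5 -80.8]
[252 189  29  19 291] [264.96907216 197.48109966] [-159.6   -0.6]
```

View pics/k1.png

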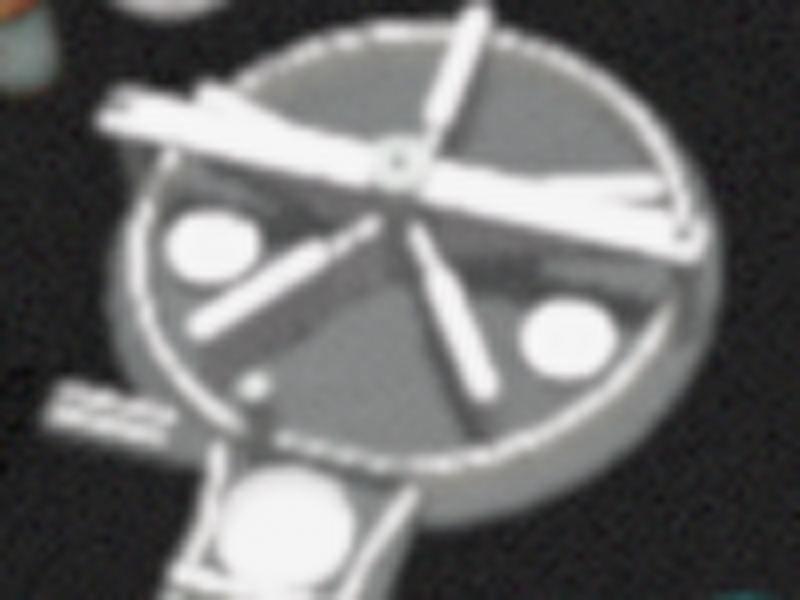

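View pics/k2.png

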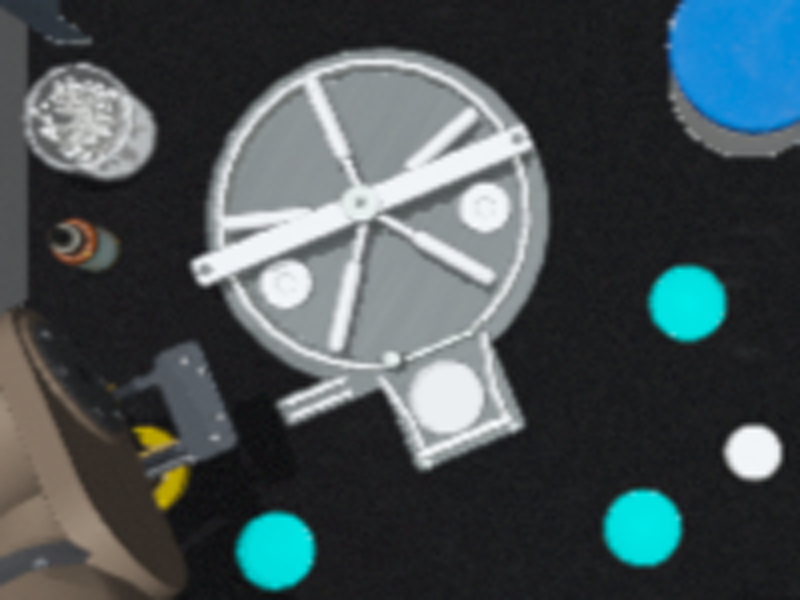

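Run:
```python
from h import *
for n,X,Y,z in (("dish",447,397.5,27),("post",392,357.5,66),("d1",286,284,24),("d2",485,208,24)): print(n,ang(X,Y,z,150,125,4))
```

```text
dish (np.float64(-0.9), np.float64(152.0), array([-152. ,    2.3]))
post (np.float64(-12.2), np.float64(114.5), array([-112. ,   24.2]))
d1 (np.float64(-74.1), np.float64(86.1), array([-23.6,  82.8]))
d2 (np.float64(69.8), np.float64(84.6), array([-29.2, -79.4]))
```

Run:
```python
from workcell import manip
print(manip.job_done())
```

```text
the job is handed in; nothing more can be done
None
```

I turned the carousel about 144° clockwise with the gate shut, using three spoke pushes. I then opened the gate fully, swept the dish down the chute to the end stop, shut the gate until it pressed on its stop, and backed the arm clear. The job is handed in at about 28.7 s of the 61 s allowed; no verdict is reported.

**Last checks** (carousel x, y in mm):
- **Dish:** it lies in the chute at about (-152, 2) from the top camera, and at (-155, 1) from the side camera just after the sweep. The required place is (-155, 0), within 8 mm along the chute and 12 mm across.
- **Side camera afterwards:** it read about -159.5, still within the limit. The dish's bright patch had merged with the end stop in that picture, so I put this down to measurement error.
- **Gate:** its post reads (-112, 24.2), which matches the shut position.
- **Discs:** both are inside the guard wall, at radii of about 86 and 85 mm.
- **Force:** it was near zero after the retreat. The highest I saw was about 37 N, from the fingertips pressing the gate post against its shut stop.

**What disagreed or went wrong:**
- **Fingertip height:** the fingertips sat about 38 mm higher than the stated 17 mm ahead of the TCP. The first spoke push passed over the spoke, and the first sweep passed over the dish or at most grazed its lid. I corrected both using the side camera and the force readings.
- **Gate opening:** the first push left the gate at about 69 mm, so I pushed it again to the full opening before sweeping.
- **Pot, tape roll and tube:** I did not touch them on purpose, and nothing in the pictures I looked at suggested that they moved. I did not measure their final positions, and the gripper partly hid the tape roll in the last picture.

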